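# Cap the test header's stubs from the parts case

## Task

Fold the parts case's stiff lid up until it stands upright, then fit every screw cap from the case onto its own threaded stub of the welded test header: set it on, turn it back anticlockwise until it drops into the thread start, then run it in clockwise until its rim sits square on the collar face. When all the caps are home, fold the lid fully shut again, and leave the other things on the bench where they are.

Things in the scene. Friction and masses are not known exactly. Their poses are not given: they have to be found in the camera images.
- lid (a joint): stiff lid of the parts case, angle in rad: 0 shut, 1.57 upright, stop at 1.7. It turns about the case's upper back edge (point lid_hinge), rising from the robot's side, and stays where it is left; about 4 N at the bar moves it.
- lid_bar (a point): middle of the lid's handle: a round steel bar 10 mm thick along the case's y axis, 110 mm long, carried on a post at each end (100 mm clear between the posts), its axis 39 mm above the lid's top face. Moves with the lid: its axes turn with it. Shut, it lies 150 mm in front of the hinge line and 46 mm above it. The bar can turn in the grip. With the lid upright its top edge is 244 mm above the bench.
- lid_hinge (a point): midpoint of the lid's hinge line on the case, 84 mm above the bench; y along the hinge line, x points from the case's front to its back, z up. Fixed to the case.
- case_floor (a point): centre of the case's inner floor, 5 mm above the bench; axes as lid_hinge. The case is fixed: grey sheet steel 160 mm (x) by 390 mm (y) outside, walls 4 mm; ends and back 84 mm high, front only 35 mm; lid a flat aluminium sheet whose top face is 91 mm above the bench.
- cap1: aluminium screw cap: round skirt 54 mm across, 48 mm tall, open below (bore 42 mm, 45 mm in its lowest 2.5 mm); square boss 26 x 26 x 26 mm on its top to turn it by (74 mm in all, 0.16 kg). Origin: centre of the skirt's lower rim; z up through the boss; x, y square to the boss's sides. Starts upright on the case floor. None if absent.
- cap2: second screw cap, as cap1 (two or three are present; None if absent). Two lugs hidden inside ride on a stub's thread. Held loosely by the boss (jaws 2 to 3 mm wider than it) a cap turns along with the jaws and drops and sinks by its own weight.
- cap3: third screw cap, as cap1 (None if absent). Any cap fits any stub; with two caps one stub stays open.
- stub1 (a point): centre of the seat face (60 mm round steel collar) of one of the header's three upright threaded stubs, 100 mm apart; z up the stub's axis, y along the header. The stub rises 42 mm above this, 40 mm across its thread and plain foot: right-hand, two-start, lead 16 mm (clockwise from above sinks a cap 16 mm per turn). The bearing of the thread start is unmarked and random on each stub.
- stub2 (a point): middle stub, as stub1. A cap set on a stub rests with its rim 8.5 to 13.5 mm above the seat; clockwise it then soon jams on a stop. Anticlockwise (mostly within 120 degrees, up to 180 if set down skewed) it climbs, then drops 5 to 7 mm into the thread start: rim 5.5 to 7.6 mm up (by luck it may drop in at once).
- stub3 (a point): third stub, as stub1. From the thread start, 125 to 170 degrees clockwise bring a cap's rim down onto the seat (0 mm); some 30 degrees more and it is tight: stop there.
- wire_brush: bystander: brush, 200 mm, lying; x along it
- wrench: bystander: steel wrench 180 mm, lying; x along it
- magnet_square: bystander: red triangular magnet square, about 75 mm, 16 mm thick
- tape_measure: bystander: yellow tape measure 70 x 40 x 62 mm, standing
- grind_disc: bystander: grinding disc 100 mm across, 4 mm thick, lying flat

How it is judged:
By the outcome, as a careful person would: the job done as asked, in the order asked, and still so for the second after the job is handed in, with the robot touching nothing.
Of cap1, cap2, cap3 only 2 to 3 are there at a start; the rules pass over those that are not, and their reading is None.
At some moment in a run one of cap1, cap2, cap3 may be knocked a few centimetres aside while the robot is not near it.
It also fails if it takes over 210 s, if anything falls off the work surface, if the arm or the gripper's body presses on something with over 40 N, if the wrist force passes 120 N, or if a joint passes its speed limit or range.

## Robot

A 6-joint arm with a two-finger parallel gripper is mounted at the origin on the work surface. World frame = base frame: x ahead of the robot, y to its left, z up, the work surface at z = 0. Lengths are in m, angles in rad, forces in N, time in s.
With the tool pointing down it reaches from about 0.275 to 0.75 m from the base axis. Payload 10.2 kg.
Tool frame: the origin (TCP) lies on the centre line of the jaws, within the pads' length; the fingertips stand 14 mm ahead of it and the grasp point (between the pads) lies 5 mm behind it; y points along the fingers, x is the direction in which the jaws open and shut, and the axes are right-handed (so a half turn about y gives the same grasp; the last joint's range is limited). The gripper opens to 85 mm and grips with 20 to 120 N. Pads are 22 mm wide; open, the fingers measure 114 mm over their backs; the gripper's body (76 mm by 85 mm) begins 54 mm behind the grasp point. The pads swing forward as they close: fully open they stand 13 mm farther back than shut.
Start: joints at [0.934, 0.313, 1.498, -0, 1.331, -0.223], TCP at [0.211, 0.481, 0.245] pointing down, gripper open.
Joint ranges: [-2.94, 2.94], [-0.97, 2.17], [0.19, 2.56], [-1.23, 4.37], [0.02, 3.11], [-2.88, 2.88]. Speed limits (rad/s): [2.39, 2.39, 3.01, 3.14, 3.14, 3.14].

## Interface

Orientations are given as a unit quaternion [w, x, y, z].
In Python, from plant import sense, imaging, r gives the robot as it stands. The module is installed in compiled form; this text tells all that it offers.
- The arm moves only by the tool carry_out, never from a script. Its argument "targets" is a list of rows, each a list of 2 entries, a list of its own where there are three numbers: the shift along the tool's x, y, z in m, then the turn about the tool's y in rad. A call has 1 to 10 rows; each row shifts and turns the commanded pose from where the row before left it, along the tool's axes as they then stand; what a row does not reach is not made up. A row lasts 1/8 s, in which the tool goes at most 62.5 mm and 10.7 degrees, less where a joint would pass 70% of its speed; a pose out of reach is approached as far as the arm can. A call is refused whole if a number of a shift passes 0.0625 or a number of a turn 0.188, either way. A call with a gripper value outside its range is refused whole. "fingers" is the finger opening in m, from 0 to 0.0854, set as the call begins (left out, the last holds). The fingers move at their own pace and stop on an object; "squeeze" is the grip in N (left out, the last holds). Time passes only in rows, so rows that do not move let the fingers close. It gives the time, the measured TCP pose, the force and the opening at its end, in the units of the state.
- sense(): the state, without advancing time (a new reading comes with each control period).
- imaging.capture(name): name is "side" or "top" or "wrist"; returns the picture (384x512x3 uint8, red, green, blue); there is no depth.
- imaging.camera_model(name): a dict with "intrinsics" (3x3 intrinsics, pixels), "R" (3x3) and "t" (3): a world point X has camera coordinates R X + t. Camera axes: x right, y down, z forward; pixel columns grow to the right and rows downward; lengths in m; the calibration is good to about 2 mm. A picture is of the moment at which its call begins: read the wrist's pose just before it. camera_model takes no time and is no camera call; for the wrist camera it gives the pose at the moment of the call.
- r.close_job(): hands the job in, once; it reports no verdict.
The state is a dict: "time_s": time; "joint_pos": joint angles; "joint_velocities": joint speeds; "effort": joint torques, N m; "eef_pos": TCP position; "tcp_rot": TCP orientation; "ft_force": force on the tool from outside, world axes, zero at the start; "moment": the same for the moment, N m; "grip_width": finger opening in m.
Only numpy, scipy, OpenCV 4.12 (cv2) and the standard library are available. Lean on these libraries where they do the work, as an engineer would, in place of code of your own. Each camera call takes 0.05 s, during which the arm holds its last target. There are 200 camera calls.

## Working session

There is one attempt and no reset: what is moved stays moved. The work goes in short steps, Python scripts to look and compute and a tool call to move; the robot and the scene stay as the last step left them, time stands still between calls to the robot, and variables do not carry over. Pictures are saved under pics/ and viewed, about 12 in all and at most 16, crops included, and the job is handed in when it is done.

Besides the shell and the picture viewer there is one more tool, called after "Call:" by a JSON object that holds its "api" and its "payload". carry_out: Moves the arm, as the interface text tells. Its arguments: {"type":"object","properties":{"targets":{"type":"array","items":{"type":"array"}},"fingers":{"type":"number"},"squeeze":{"type":"number"}},"required":["targets"]}

```bash
mkdir -p pics
python3 - <<'E'
from plant import sense, imaging, r
import cv2,numpy as np
s=sense(); print({k:np.round(v,3).tolist() for k,v in s.items()})
for n in ("side","top","wrist"):
    im=imaging.capture(n); cv2.imwrite(f"pics/{n}0.png",im[:,:,::-1])
    m=imaging.camera_model(n); print(n,{k:np.round(v,3).tolist() for k,v in m.items()}, (-np.array(m['R']).T@m['t']).round(3))
a=[cv2.imread(f"pics/{n}0.png") for n in("side","top","wrist")]
E
```

```text
{'time_s': 0.0, 'joint_pos': [0.934, 0.313, 1.498, 0.0, 1.331, -0.223], 'joint_velocities': [-0.001, -0.0, -0.002, -0.0, -0.002, -0.0], 'effort': [0.004, -41.228, -25.974, 0.0, 0.004, 0.0], 'eef_pos': [0.211, 0.481, 0.245], 'tcp_rot': [-0.592, 0.592, 0.386, -0.387], 'ft_force': [0.721, -0.41, -0.37], 'moment': [0.033, -0.025, -0.01], 'grip_width': 0.086}
side {'intrinsics': [[354.816, 0.0, 251.891], [0.0, 354.816, 194.126], [0.0, 0.0, 1.0]], 'R': [[0.759, -0.651, 0.001], [-0.335, -0.392, -0.857], [0.558, 0.65, -0.515]], 't': [-0.372, 0.246, 0.716]} [-0.035 -0.611  0.581]
top {'intrinsics': [[416.321, 0.0, 248.58], [0.0, 416.321, 198.439], [0.0, 0.0, 1.0]], 'R': [[0.016, -1.0, -0.023], [-0.997, -0.014, -0.078], [0.078, 0.024, -0.997]], 't': [0.015, 0.487, 1.094]} [ 0.4   -0.004  1.128]
wrist {'intrinsics': [[265.269, 0.0, 255.309], [0.0, 265.269, 192.25], [0.0, 0.0, 1.0]], 'R': [[0.403, 0.915, -0.001], [0.873, -0.384, 0.3], [0.274, -0.122, -0.954]], 't': [-0.523, -0.039, 0.38]} [0.14  0.51  0.374]
```

View pics/top0.png

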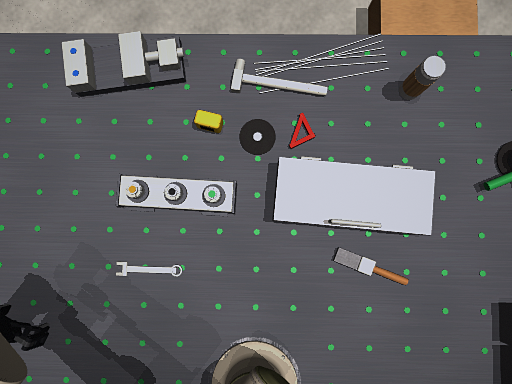

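View pics/side0.png

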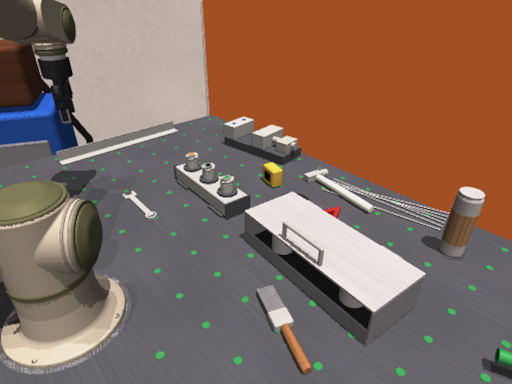

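Top picture: header with stubs at about (134,190), (173,192), (213,194). The case lies at (275–435, 157–235) with its bar at (330–380, 222). The side picture shows caps inside the case. I'll enlarge both.

Run:
```python
import cv2,numpy as np
t=cv2.imread("pics/top0.png"); s=cv2.imread("pics/side0.png")
f=lambda im,x,y,w,h,k:cv2.resize(im[y:y+h,x:x+w],None,fx=k,fy=k,interpolation=cv2.INTER_CUBIC)
o=np.zeros((600,720,3),np.uint8); o[:240,:540]=f(t,110,165,135,60,4); o[240:,:]=f(t,265,152,180,90,4)
cv2.imwrite("pics/topc.png",o); cv2.imwrite("pics/sidec.png",f(s,165,145,255,190,3))
```

```text
(no output)
```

View pics/topc.png

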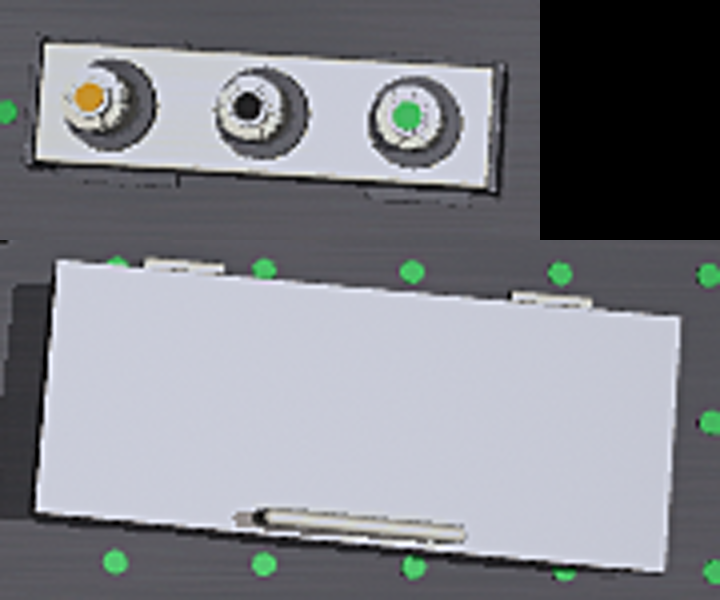

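View pics/sidec.png

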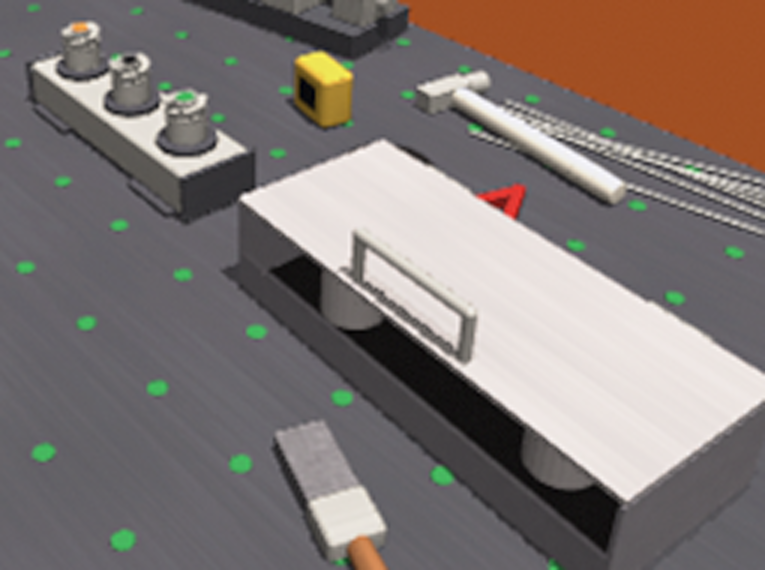

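Top crop: stub tops show as coloured dots (orange, black, green) and the bar runs from (262,517) to (465,534). Side crop: bar ends are at (355,234) and (472,312), two caps are visible under the lid at (350,300) and (560,460), and the lid corners are clear. Next I'll triangulate.

```bash
cat > h.py <<'E'
from plant import sense, imaging, r
import cv2,numpy as np
from scipy.spatial.transform import Rotation as Ro
def cam(n):
    m=imaging.camera_model(n); return {k:np.array(v) for k,v in m.items()}
def ray(m,p):
    d=m['R'].T@np.linalg.solve(m['intrinsics'],[*p,1]); return -m['R'].T@m['t'],d/np.linalg.norm(d)
def plane(m,p,z):
    c,d=ray(m,p); return c+d*(z-c[2])/d[2]
def tri(*mp):
    A=np.zeros((3,3));b=np.zeros(3)
    for m,p in mp:
        c,d=ray(m,p);P=np.eye(3)-np.outer(d,d);A+=P;b+=P@c
    X=np.linalg.solve(A,b); e=[np.linalg.norm((np.eye(3)-np.outer(d,d))@(X-c)) for c,d in (ray(m,p) for m,p in mp)]
    return X,max(e)
def proj(m,X):
    q=m['intrinsics']@(m['R']@X+m['t']); return q[:2]/q[2]
def rot():
    q=np.array(sense()['tcp_rot']); return Ro.from_quat(q[[1,2,3,0]]).as_matrix()
E
cat > a.py <<'E'
from h import *
T=cam("top");S=cam("side")
cr=lambda p,x,y,k:((p[0]+.5)/k-.5+x,(p[1]+.5)/k-.5+y)
th=lambda p:cr(p,110,165,4); tc=lambda p:cr((p[0],p[1]-240),265,152,4); sc=lambda p:cr(p,165,145,3)
for n,a,b in [("orange",th((90,97)),(80,28)),("black",th((248,107)),(129,60)),("green",th((407,115)),(186,97)),
 ("lidBL",tc((58,261)),(383,140)),("lidFL",tc((37,513)),(240,200)),("lidFR",tc((665,572)),(628,503)),("lidBR",tc((680,317)),(765,380)),
 ("barL",tc((262,517)),(355,234)),("barR",tc((465,534)),(472,312))]:
    X,e=tri((T,a),(S,sc(b))); print(n,X.round(4),round(e,4))
for n,p in [("lidBL",(58,261)),("lidFL",(37,513)),("lidFR",(665,572)),("lidBR",(680,317))]: print(n,plane(T,tc(p),.091).round(4))
print("tool axes\n",rot().round(3))
E
python3 a.py
```

```text
orange [0.4998 0.3121 0.1009] 0.0003
black [0.495  0.2126 0.1015] 0.0002
green [0.4917 0.1133 0.1007] 0.0001
lidBL [ 0.587  -0.0543  0.0919] 0.0002
lidFL [ 0.4287 -0.043   0.0898] 0.0003
lidFR [ 0.3984 -0.4297  0.0898] 0.0005
lidBR [ 0.5533 -0.4356  0.0952] 0.0039
barL [ 0.4274 -0.176   0.1282] 0.0005
barR [ 0.4182 -0.2936  0.1347] 0.0007
lidBL [ 0.587  -0.0542  0.091 ]
lidFL [ 0.4284 -0.0428  0.091 ]
lidFR [ 0.3981 -0.4288  0.091 ]
lidBR [ 0.5564 -0.4409  0.091 ]
tool axes
 [[ 0.402 -0.001 -0.916]
 [ 0.916 -0.001  0.402]
 [-0.001 -1.     0.   ]]
```

```bash
cat > g.py <<'E'
import sys
from h import *
# usage: g.py x y z [yawdeg of tool x]: shift in present tool axes, turn (mod 90/180 chosen by hand)
s=sense();R=rot();p=np.array(s['eef_pos']);yaw=np.degrees(np.arctan2(R[1,0],R[0,0]))
print("t",round(s['time_s'],2),"p",p.round(4),"yaw",round(yaw,1),"tilt",R[:,1].round(3),"q",np.round(s['joint_pos'],2),"F",np.round(s['ft_force'],1),"w",round(s['grip_width'],4))
a=list(map(float,sys.argv[1:]))
if len(a)>3:
    R=Ro.from_euler('z',a[3]-yaw,degrees=True).as_matrix()@R; print("turn first (tool y)",round(-np.radians(a[3]-yaw),3))
if a: print("shift",(R.T@(np.array(a[:3])-p)).round(4))
E
python3 g.py .4235 -.2345 .2 -4.5
```

```text
t 0.15 p [0.211  0.4805 0.2449] yaw 66.3 tilt [-0.001 -0.001 -1.   ] q [ 0.93  0.31  1.5  -0.    1.33 -0.22] F [ 0.   0.4 -0.6] w 0.0853
turn first (tool y) 1.236
shift [ 0.268   0.0445 -0.6962]
```

Call:
{"api": "carry_out", "payload": {"targets": [[[0, 0, 0], 0.177], [[0, 0, 0], 0.177], [[0, 0, 0], 0.177], [[0, 0, 0], 0.177], [[0, 0, 0], 0.177], [[0, 0, 0], 0.177], [[0, 0, 0], 0.174]]}}

```text
time_s: 1.02
eef_pos: [0.211, 0.4806, 0.245]
tcp_rot: [-0.706, 0.707, -0.03, 0.03]
ft_force: [0.0, 0.1, -0.1]
grip_width: 0.0854
```

```bash
python3 g.py .4235 -.2345 .2 -4.5
```

```text
t 1.02 p [0.211  0.4806 0.245 ] yaw -4.9 tilt [-0. -0. -1.] q [0.93 0.31 1.5  0.   1.33 1.02] F [ 0.   0.1 -0.1] w 0.0854
turn first (tool y) -0.006
shift [ 0.2679  0.0453 -0.6962]
```

Call:
{"api": "carry_out", "payload": {"targets": [[[0.017, 0, -0.0435], 0], [[0.017, 0, -0.0435], 0], [[0.017, 0, -0.0435], 0], [[0.017, 0, -0.0435], 0], [[0.017, 0, -0.0435], 0], [[0.017, 0, -0.0435], 0], [[0.017, 0, -0.0435], 0], [[0.017, 0, -0.0435], 0], [[0.017, 0, -0.0435], 0], [[0.017, 0, -0.0435], 0]], "fingers": 0.05}}

```text
time_s: 2.28
eef_pos: [0.3464, 0.0321, 0.2454]
tcp_rot: [0.707, -0.707, 0.028, -0.028]
ft_force: [0.7, -0.2, -0.0]
grip_width: 0.0499
```

Call:
{"api": "carry_out", "payload": {"targets": [[[0.017, 0, -0.0435], 0], [[0.017, 0, -0.0435], 0], [[0.016, 0, -0.0435], 0], [[0.016, 0, -0.0435], 0], [[0.016, 0, -0.0435], 0], [[0.015, 0, -0.0435], 0], [[0, 0, 0], 0]]}}

```text
time_s: 3.15
eef_pos: [0.4224, -0.2363, 0.2445]
tcp_rot: [0.707, -0.706, 0.029, -0.029]
ft_force: [-0.4, 0.6, 0.4]
grip_width: 0.0503
```

```bash
python3 g.py .4235 -.2345 .125 -4.5; python3 -c "
from h import *
m=cam('wrist');cv2.imwrite('pics/w1.png',imaging.capture('wrist')[:,:,::-1])
for P in ([.4274,-.176,.13],[.4182,-.2936,.13],[.4232,-.2348,.13]): print(proj(m,np.array(P)))"
```

```text
t 3.15 p [ 0.4224 -0.2363  0.2445] yaw -4.7 tilt [-0.001  0.001 -1.   ] q [-0.75  0.22  1.62 -0.    1.3  -0.67] F [-0.4  0.6  0.4] w 0.0503
turn first (tool y) -0.003
shift [0.0011 0.1195 0.0018]
[256.12088535 126.0576812 ]
[256.50312201 244.53617515]
[256.74158731 189.38259371]
```

View pics/w1.png

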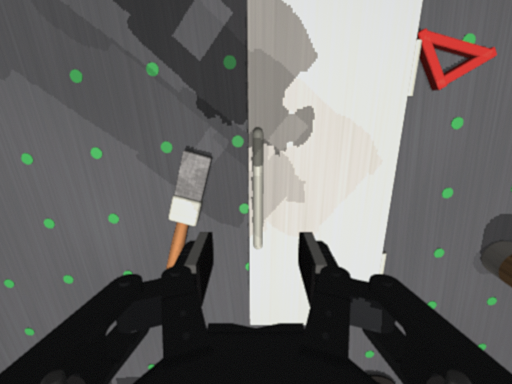

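The wrist view shows the bar at (258,130–247), within 2 px of the prediction, so I'm going down to grip it.

Call:
{"api": "carry_out", "payload": {"targets": [[[0, 0.03, 0], 0], [[0.001, 0.03, 0.002], 0], [[0, 0.03, 0], 0], [[0, 0.0295, 0], 0], [[0, 0, 0], 0], [[0, 0, 0], 0]]}}

```text
time_s: 3.95
eef_pos: [0.4239, -0.2322, 0.1271]
tcp_rot: [-0.706, 0.707, -0.027, 0.028]
ft_force: [0.0, -0.0, 1.0]
grip_width: 0.0501
```

Call:
{"api": "carry_out", "payload": {"targets": [[[0, 0, 0], 0], [[0, 0, 0], 0], [[0, 0, 0], 0], [[0, 0, 0], 0], [[0, 0, 0], 0], [[0, 0, 0], 0], [[0, 0, 0], 0]], "fingers": 0.0, "squeeze": 30}}

```text
time_s: 4.82
eef_pos: [0.4246, -0.2325, 0.1266]
tcp_rot: [-0.706, 0.707, -0.027, 0.029]
ft_force: [5.3, 1.3, 1.1]
grip_width: 0.0089
```

```bash
python3 g.py
python3 - <<'E'
import numpy as np
# arc: bar rel hinge (-.15,.046) in (x,z); rows for tool (x, y=-z, 0)
f=lambda th:(-.15*np.cos(th)+.046*np.sin(th), .15*np.sin(th)+.046*np.cos(th))
L=np.linspace(0,1.6,31);P=np.array([f(t) for t in L]);D=np.diff(P,axis=0)
print([[round(a,4),round(-b,4)] for a,b in D]); print(P[-1])
E
```

```text
t 4.83 p [ 0.4246 -0.2325  0.1266] yaw -4.5 tilt [ 0.003 -0.001 -1.   ] q [-0.74  0.36  1.78  0.    1.01 -0.67] F [5.3 1.3 1.1] w 0.0089
[[np.float64(0.0027), np.float64(-0.0079)], [np.float64(0.0031), np.float64(-0.0078)], [np.float64(0.0035), np.float64(-0.0076)], [np.float64(0.0039), np.float64(-0.0074)], [np.float64(0.0043), np.float64(-0.0072)], [np.float64(0.0047), np.float64(-0.0069)], [np.float64(0.005), np.float64(-0.0067)], [np.float64(0.0054), np.float64(-0.0064)], [np.float64(0.0057), np.float64(-0.0061)], [np.float64(0.006), np.float64(-0.0058)], [np.float64(0.0063), np.float64(-0.0055)], [np.float64(0.0066), np.float64(-0.0051)], [np.float64(0.0069), np.float64(-0.0048)], [np.float64(0.0071), np.float64(-0.0044)], [np.float64(0.0073), np.float64(-0.004)], [np.float64(0.0075), np.float64(-0.0036)], [np.float64(0.0077), np.float64(-0.0032)], [np.float64(0.0079), np.float64(-0.0028)], [np.float64(0.008), np.float64(-0.0024)], [np.float64(0.0081), np.float64(-0.0019)], [np.float64(0.0082), np.float64(-0.0015)], [np.float64(0.0083), np.float64(-0.0011)], [np.float64(0.0083), np.float64(-0.0006)], [np.float64(0.0084), np.float64(-0.0002)], [np.float64(0.0084), np.float64(0.0003)], [np.float64(0.0083), np.float64(0.0007)], [np.float64(0.0083), np.float64(0.0012)], [np.float64(0.0082), np.float64(0.0016)], [np.float64(0.0081), np.float64(0.002)], [np.float64(0.008), np.float64(0.0025)]]
[0.05036031 0.14859286]
```

Call:
{"api": "carry_out", "payload": {"targets": [[[0.0027, -0.0079, 0], 0], [[0.0031, -0.0078, 0], 0], [[0.0035, -0.0076, 0], 0], [[0.0039, -0.0074, 0], 0], [[0.0043, -0.0072, 0], 0], [[0.0047, -0.0069, 0], 0], [[0.005, -0.0067, 0], 0], [[0.0054, -0.0064, 0], 0], [[0.0057, -0.0061, 0], 0], [[0.006, -0.0058, 0], 0]]}}

```text
time_s: 6.08
eef_pos: [0.4666, -0.2359, 0.1966]
tcp_rot: [-0.707, 0.707, -0.029, 0.027]
ft_force: [-11.0, -2.1, 4.4]
grip_width: 0.0089
```

```bash
python3 g.py .466 -.236 .199
```

```text
t 6.08 p [ 0.4666 -0.2359  0.1966] yaw -4.5 tilt [-0.004  0.    -1.   ] q [-0.69  0.35  1.57 -0.    1.22 -0.61] F [-11.   -2.1   4.4] w 0.0089
shift [-0.0006 -0.0024 -0.0002]
```

Tracking well, forces are small.

Call:
{"api": "carry_out", "payload": {"targets": [[[0.0063, -0.0055, 0], 0], [[0.0066, -0.0051, 0], 0], [[0.0069, -0.0048, 0], 0], [[0.0071, -0.0044, 0], 0], [[0.0073, -0.004, 0], 0], [[0.0075, -0.0036, 0], 0], [[0.0077, -0.0032, 0], 0], [[0.0079, -0.0028, 0], 0], [[0.008, -0.0024, 0], 0], [[0.0081, -0.0019, 0], 0]]}}

```text
time_s: 7.32
eef_pos: [0.5407, -0.2419, 0.235]
tcp_rot: [-0.706, 0.707, -0.028, 0.028]
ft_force: [-5.6, -1.4, 6.0]
grip_width: 0.0087
```

Call:
{"api": "carry_out", "payload": {"targets": [[[0.0082, -0.0015, 0], 0], [[0.0083, -0.0011, 0], 0], [[0.0083, -0.0006, 0], 0], [[0.0084, -0.0002, 0], 0], [[0.0084, 0.0003, 0], 0], [[0.0083, 0.0007, 0], 0], [[0.0083, 0.0012, 0], 0], [[0.0082, 0.0016, 0], 0], [[0.0081, 0.002, 0], 0], [[0.008, 0.0025, 0], 0]]}}

```text
time_s: 8.57
eef_pos: [0.6236, -0.2484, 0.2283]
tcp_rot: [-0.706, 0.707, -0.028, 0.028]
ft_force: [-3.3, -4.9, 4.9]
grip_width: 0.0086
```

```bash
python3 g.py
```

```text
t 8.57 p [ 0.6236 -0.2484  0.2283] yaw -4.5 tilt [ 0.    -0.001 -1.   ] q [-0.55  0.66  1.01 -0.    1.47 -0.47] F [-3.3 -4.9  4.9] w 0.0086
```

Call:
{"api": "carry_out", "payload": {"targets": [[[0, 0, 0], 0], [[0, 0, 0], 0], [[0, 0, 0], 0], [[0, 0, 0], 0], [[0, -0.03, 0], 0], [[0, -0.04, 0], 0], [[0, -0.03, 0], 0]], "fingers": 0.028}}

```text
time_s: 9.45
eef_pos: [0.6231, -0.248, 0.3304]
tcp_rot: [-0.706, 0.707, -0.027, 0.028]
ft_force: [-0.1, -0.7, -0.0]
grip_width: 0.0281
```

Call:
{"api": "carry_out", "payload": {"targets": [[[-0.02, 0, 0.045], 0], [[-0.02, 0, 0.045], 0], [[-0.02, 0, 0.045], 0], [[-0.02, 0, 0.045], 0], [[-0.02, 0, 0.045], 0], [[-0.02, 0, 0.045], 0], [[-0.02, 0, 0.045], 0], [[-0.02, 0, 0.045], 0]], "fingers": 0.05}}

```text
time_s: 10.45
eef_pos: [0.4911, 0.1249, 0.3287]
tcp_rot: [0.707, -0.706, 0.028, -0.028]
ft_force: [0.0, 0.7, -0.1]
grip_width: 0.0501
```

```bash
python3 g.py
python3 - <<'E'
from h import *
t=imaging.capture("top")[:,:,::-1];s=imaging.capture("side")[:,:,::-1]
cv2.imwrite("pics/top1.png",t);cv2.imwrite("pics/side1.png",s)
f=lambda im,x,y,w,h,k:cv2.resize(im[y:y+h,x:x+w],None,fx=k,fy=k,interpolation=cv2.INTER_CUBIC)
o=np.zeros((600,800,3),np.uint8);a=f(t,265,150,180,90,3);b=f(s,220,190,205,140,2)
o[:270,:540]=a;o[290:570,:410]=b;cv2.imwrite("pics/c1.png",o)
E
```

```text
t 10.45 p [0.4911 0.1249 0.3287] yaw -4.5 tilt [ 0.001  0.    -1.   ] q [0.02 0.23 1.4  0.   1.52 0.1 ] F [ 0.   0.7 -0.1] w 0.0501
```

View pics/c1.png

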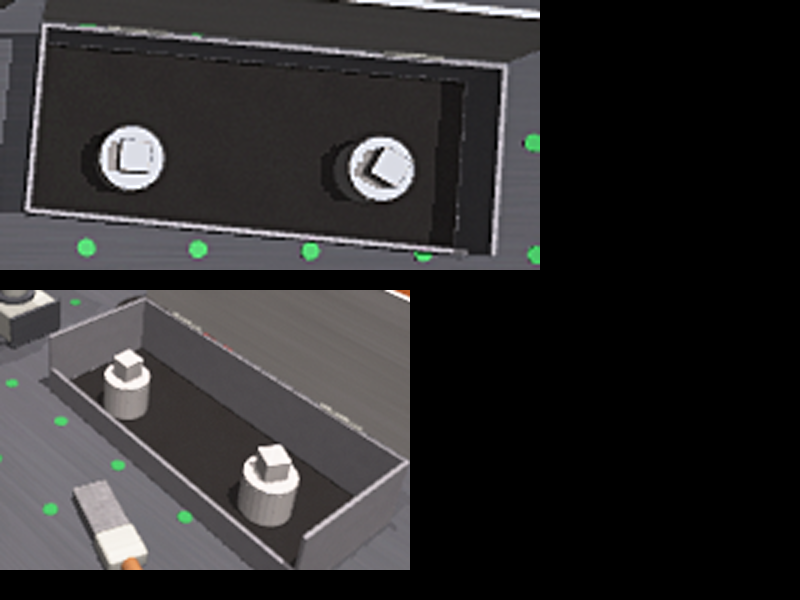

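Two caps: boss tops at crop (137,154) and (388,167) in the top view, (128,67) and (273,160) in the side view.

```bash
cat > b.py <<'E'
from h import *
T=cam("top");S=cam("side")
cr=lambda p,x,y,k:((p[0]+.5)/k-.5+x,(p[1]+.5)/k-.5+y)
tc=lambda p:cr(p,265,150,3);sc=lambda p:cr(p,220,190,2)
for n,a,b,c in [("A",(137,154),(128,67),[(123,138),(152,140),(152,170),(121,169)]),("B",(388,167),(273,160),[(385,148),(408,163),(394,188),(370,170)])]:
    print(n,tri((T,tc(a)),(S,sc(b))),plane(T,tc(a),.079).round(4))
    Q=np.array([plane(T,tc(p),.079)[:2] for p in c]);d=np.roll(Q,-1,0)-Q;print(np.linalg.norm(d,axis=1).round(3),np.degrees(np.arctan2(d[:,1],d[:,0])).round(0)%90,Q.mean(0))
E
python3 b.py; python3 g.py .47 -.10 .28
```

```text
A (array([ 0.47696864, -0.13372208,  0.08060062]), np.float64(0.0008014099530093443)) [ 0.4777 -0.1345  0.079 ]
[0.024 0.025 0.026 0.026] [87.  0. 89. 87.] [ 0.47749351 -0.13445635]
B (array([ 0.47023334, -0.34303254,  0.0831328 ]), np.float64(0.0010696213695537574)) [ 0.4698 -0.3435  0.079 ]
[0.023 0.024 0.025 0.023] [57. 61. 53. 56.] [ 0.46961483 -0.344544  ]
t 10.55 p [0.4905 0.1268 0.3291] yaw -4.3 tilt [ 0.001  0.001 -1.   ] q [0.02 0.22 1.4  0.   1.52 0.1 ] F [-0.3 -0.5  0.5] w 0.0503
shift [-0.0035  0.0488 -0.2278]
```

Call:
{"api": "carry_out", "payload": {"targets": [[[0, 0, 0], 0.17], [[0, 0, 0], 0.17], [[0, 0, 0], 0.17], [[0, 0, 0], 0.17], [[0, 0, 0], 0.17], [[0, 0, 0], 0.17], [[0, 0, 0], 0.17], [[0, 0, 0], 0.17], [[0, 0, 0], 0.17]], "fingers": 0.045}}

```text
time_s: 11.68
eef_pos: [0.4922, 0.1228, 0.3284]
tcp_rot: [-0.489, 0.489, -0.511, 0.511]
ft_force: [0.0, -0.0, -0.1]
grip_width: 0.0452
```

```bash
python3 g.py .477 -.134 .19 -92
```

```text
t 11.68 p [0.4922 0.1228 0.3284] yaw -92.5 tilt [ 0. -0. -1.] q [ 0.01  0.23  1.39 -0.    1.52  1.63] F [ 0.  -0.  -0.1] w 0.0452
turn first (tool y) -0.009
shift [ 0.2572  0.1385 -0.0062]
```

Call:
{"api": "carry_out", "payload": {"targets": [[[0.043, 0.01, -0.001], 0], [[0.043, 0.015, -0.001], 0], [[0.043, 0.02, -0.001], 0], [[0.043, 0.03, -0.001], 0], [[0.043, 0.03, -0.001], 0], [[0.042, 0.0335, -0.001], 0], [[0, 0, 0], 0], [[0, 0, 0], 0]]}}

```text
time_s: 12.68
eef_pos: [0.4764, -0.1332, 0.1906]
tcp_rot: [-0.49, 0.49, -0.509, 0.51]
ft_force: [0.2, 0.6, 0.3]
grip_width: 0.0451
```

```bash
python3 g.py .477 -.134 .06 -92;python3 - <<'E'
from h import *
m=cam('wrist');w=imaging.capture('wrist')[:,:,::-1]; np.savez('w2.npz',**m)
p=proj(m,np.array([.477,-.134,.079]));print(p)
x,y=(int(p[0])-60,int(p[1])-60);print(x,y);cv2.imwrite('pics/w2.png',cv2.resize(w[max(y,0):y+120,x:x+120],None,fx=5,fy=5,interpolation=cv2.INTER_CUBIC))
E
```

```text
t 12.68 p [ 0.4764 -0.1332  0.1906] yaw -92.2 tilt [ 0.001 -0.    -1.   ] q [-0.51  0.3   1.67  0.    1.17  1.1 ] F [0.2 0.6 0.3] w 0.0451
turn first (tool y) -0.004
shift [0.0007 0.1306 0.0005]
[254.50760429 192.33023261]
194 132
```

View pics/w2.png

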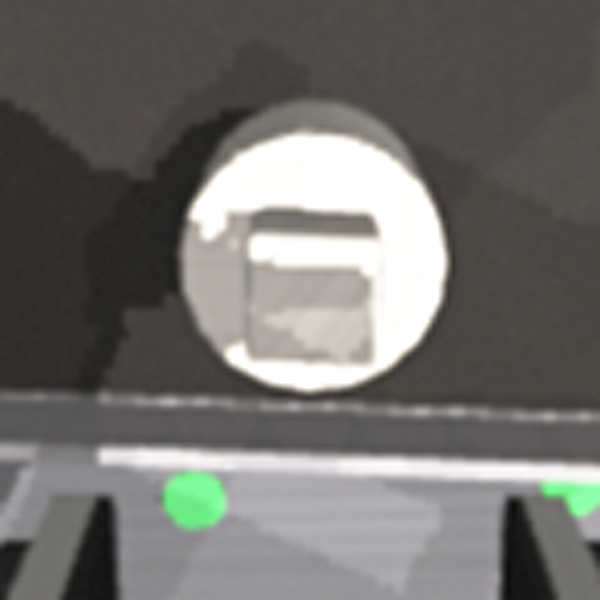

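The wrist crop shows the boss's top face at corners (248,234), (380,237), (374,362), (246,358). The skirt's top circle is centred at (314,262).

```bash
python3 - <<'E'
from h import *
m=dict(np.load('w2.npz'))
f=lambda p:((p[0]+.5)/5-.5+194,(p[1]+.5)/5-.5+132)
Q=np.array([plane(m,f(p),.079) for p in [(248,234),(380,237),(374,362),(246,358)]])[:,:2];d=np.roll(Q,-1,0)-Q
print(Q.mean(0),np.linalg.norm(d,axis=1).round(4),np.degrees(np.arctan2(d[:,1],d[:,0]))%90)
print(plane(m,f((314,262)),.053))
E
python3 g.py .4765 -.1335 .061
```

```text
[ 0.47793461 -0.13545333] [0.0247 0.0248 0.0246 0.0246] [86.40302963 86.00820855 85.84189715 86.07758365]
[ 0.47788466 -0.13594707  0.053     ]
t 12.72 p [ 0.4766 -0.1328  0.1909] yaw -92.2 tilt [ 0.002 -0.001 -1.   ] q [-0.51  0.3   1.67  0.    1.17  1.1 ] F [ 0.5  0.2 -0.1] w 0.0448
shift [ 0.0006  0.1299 -0.0003]
```

Call:
{"api": "carry_out", "payload": {"targets": [[[0.0027, 0.03, 0.0013], 0.03], [[0, 0.035, 0], 0], [[0, 0.035, 0], 0], [[0, 0.02, 0], 0], [[0, 0.001, 0], 0], [[0, 0, 0], 0], [[0, 0, 0], 0]]}}

```text
time_s: 13.6
eef_pos: [0.478, -0.136, 0.0701]
tcp_rot: [-0.483, 0.483, -0.516, 0.517]
ft_force: [-0.1, 0.1, 0.0]
grip_width: 0.0447
```

```bash
python3 g.py .4779 -.1357 .069 -94
```

```text
t 13.6 p [ 0.478  -0.136   0.0701] yaw -93.9 tilt [ 0.002 -0.001 -1.   ] q [-0.51  0.47  1.78  0.    0.89  1.13] F [-0.1  0.1  0. ] w 0.0447
turn first (tool y) 0.002
shift [-0.0003  0.0011 -0.0001]
```

Call:
{"api": "carry_out", "payload": {"targets": [[[0, 0, 0], 0], [[0, 0, 0], 0], [[0, 0, 0], 0], [[0, 0, 0], 0], [[0, 0, 0], 0], [[0, 0, 0], 0]], "fingers": 0.0, "squeeze": 40}}

```text
time_s: 14.35
eef_pos: [0.4777, -0.136, 0.0695]
tcp_rot: [-0.483, 0.483, -0.516, 0.517]
ft_force: [-1.6, 1.9, 6.4]
grip_width: 0.0251
```

Call:
{"api": "carry_out", "payload": {"targets": [[[0, -0.03, 0], 0], [[0, -0.04, 0], 0], [[0, -0.04, 0], 0], [[0, -0.02, 0], 0], [[0, 0, 0], 0]]}}

```text
time_s: 14.98
eef_pos: [0.4777, -0.1361, 0.1997]
tcp_rot: [-0.483, 0.482, -0.516, 0.518]
ft_force: [1.1, 0.3, -3.2]
grip_width: 0.0252
```

```bash
python3 g.py .495 .2126 .2
```

```text
t 14.97 p [ 0.4777 -0.1361  0.1997] yaw -93.9 tilt [ 0.002 -0.001 -1.   ] q [-0.51  0.29  1.65 -0.    1.2   1.13] F [ 1.1  0.3 -3.2] w 0.0252
shift [-0.3491 -0.0007 -0.0065]
```

Call:
{"api": "carry_out", "payload": {"targets": [[[-0.03, 0, 0], 0], [[-0.043, 0, -0.008], 0], [[-0.043, 0, -0.008], 0], [[-0.043, 0, -0.008], 0], [[-0.043, 0, -0.008], 0], [[-0.043, 0, -0.008], 0], [[-0.043, 0, -0.008], 0], [[-0.043, 0, -0.008], 0], [[-0.018, 0, -0.004], 0], [[0, 0, 0], 0]]}}

```text
time_s: 16.23
eef_pos: [0.4405, 0.217, 0.1974]
tcp_rot: [0.482, -0.484, 0.517, -0.516]
ft_force: [0.2, 0.1, -1.8]
grip_width: 0.0254
```

```bash
python3 g.py .4955 .2127 .2;python3 - <<'E'
from h import *
m=cam('wrist');w=imaging.capture('wrist')[:,:,::-1]; np.savez('w3.npz',**m)
for P in ([.4998,.3121,.101],[.4955,.2127,.101],[.4917,.1133,.101]):print(proj(m,np.array(P)))
cv2.imwrite('pics/w3.png',cv2.resize(w,(800,600),interpolation=cv2.INTER_CUBIC))
E
```

```text
t 16.23 p [0.4405 0.217  0.1974] yaw -93.8 tilt [-0.002 -0.001 -1.   ] q [ 0.22  0.28  1.67 -0.    1.19  1.86] F [ 0.2  0.1 -1.8] w 0.0254
shift [ 0.0007 -0.0027  0.0552]
[134.98544523 137.80654759]
[254.1626544 134.9376062]
[374.03719017 131.4382231 ]
```

View pics/w3.png

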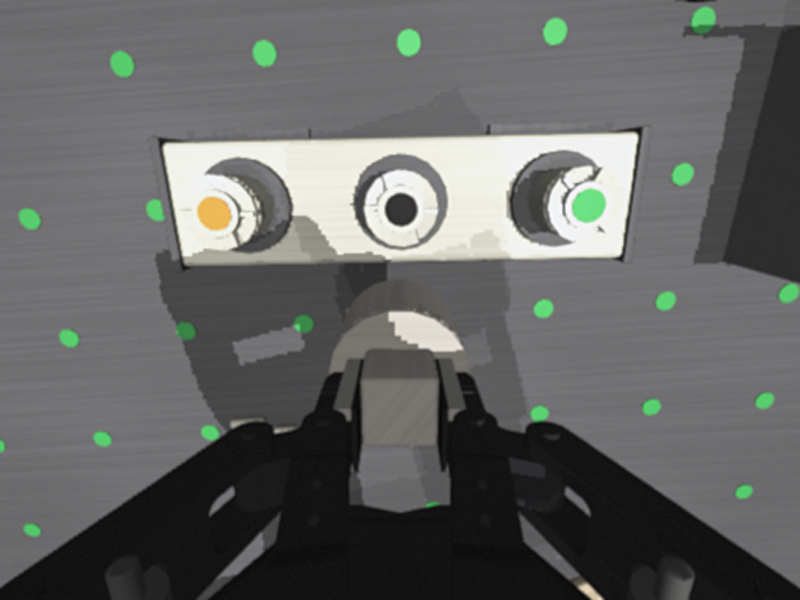

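Dots are at (214,213), (400,209) and (589,206) in the enlarged picture, about 2 px from the predictions. I'll refine the stubs from these.

```bash
python3 - <<'E'
from h import *
m=dict(np.load('w3.npz'))
for p in [(214,213),(400,209),(589,206)]: print(plane(m,((p[0]+.5)/1.5625-.5,(p[1]+.5)/1.5625-.5),.101))
for z in(.059,): print(plane(m,((400.5)/1.5625-.5,(200)/1.5625-.5),z))
E
python3 g.py .4965 .211 .165
```

```text
[0.50105191 0.31033149 0.101     ]
[0.49651302 0.21125043 0.101     ]
[0.49136677 0.11101624 0.101     ]
[0.49861317 0.21098996 0.059     ]
t 16.27 p [0.4408 0.2162 0.1977] yaw -93.9 tilt [-0.002 -0.001 -1.   ] q [ 0.22  0.28  1.67 -0.    1.19  1.86] F [-0.1 -0.6 -2.1] w 0.0255
shift [0.0014 0.0325 0.056 ]
```

Call:
{"api": "carry_out", "payload": {"targets": [[[0.001, 0, 0.02], 0], [[0, 0, 0.02], 0], [[0, 0, 0.0155], 0], [[0, 0.0155, 0], 0], [[0, 0, 0], 0], [[0, 0, 0], 0]]}}

```text
time_s: 17.02
eef_pos: [0.4961, 0.2114, 0.1832]
tcp_rot: [0.482, -0.483, 0.517, -0.517]
ft_force: [0.5, -0.5, -2.0]
grip_width: 0.025
```

```bash
python3 g.py .4964 .2112 .150
```

```text
t 17.02 p [0.4961 0.2114 0.1832] yaw -93.9 tilt [-0.001 -0.    -1.   ] q [ 0.19  0.4   1.54 -0.    1.2   1.82] F [ 0.5 -0.5 -2. ] w 0.025
shift [0.0002 0.0332 0.0003]
```

Call:
{"api": "carry_out", "payload": {"targets": [[[0, 0.01, 0], 0], [[0, 0.008, 0], 0], [[0, 0.008, 0], 0], [[0, 0.007, 0], 0], [[0, 0, 0], 0]]}}

```text
time_s: 17.65
eef_pos: [0.4965, 0.2116, 0.1499]
tcp_rot: [0.482, -0.483, 0.517, -0.517]
ft_force: [0.4, -0.1, -1.8]
grip_width: 0.0249
```

Call:
{"api": "carry_out", "payload": {"targets": [[[0, 0.004, 0], 0], [[0, 0.003, 0], 0], [[0, 0.003, 0], 0], [[0, 0.002, 0], 0], [[0, 0, 0], 0]]}}

```text
time_s: 18.27
eef_pos: [0.4966, 0.2116, 0.1383]
tcp_rot: [0.483, -0.483, 0.517, -0.517]
ft_force: [-0.5, -0.2, -1.3]
grip_width: 0.0257
```

```bash
python3 g.py .4964 .2112 .136
```

```text
t 18.27 p [0.4966 0.2116 0.1383] yaw -93.9 tilt [-0. -0. -1.] q [0.19 0.45 1.59 0.   1.1  1.82] F [-0.5 -0.2 -1.3] w 0.0257
shift [ 0.0004  0.0023 -0.0002]
```

Call:
{"api": "carry_out", "payload": {"targets": [[[0, 0, 0], 0], [[0, 0, 0], 0], [[0, 0, 0], 0]], "fingers": 0.0285}}

```text
time_s: 18.65
eef_pos: [0.4967, 0.2116, 0.1386]
tcp_rot: [-0.483, 0.483, -0.517, 0.517]
ft_force: [-0.1, 0.5, 0.3]
grip_width: 0.0285
```

```bash
cat > s.py <<'E'
import sys
from h import *
w=imaging.capture('wrist')[:,:,::-1]; cv2.imwrite(f'snap_{sys.argv[1]}.png',w)
s=sense();m=cam('wrist');R=rot();p=np.array(s['eef_pos'])
print(sys.argv[1],"z",round(p[2],4),"yaw",round(np.degrees(np.arctan2(R[1,0],R[0,0])),1),"q6",round(s['joint_pos'][5],2),"F",np.round(s['ft_force'],1),"w",round(s['grip_width'],4))
# where the boss's camera-side top edge would be seen for cap rims 0..14 mm above the seat
for h in (0,7,14): print(h,proj(m,p*[1,1,0]+R[:,2]*.013+[0,0,.059+h/1000+.074]).round(1),end=' ')
g=cv2.cvtColor(w,cv2.COLOR_BGR2GRAY)[150:330,248:262].mean(1); d=np.diff(g); i=np.argsort(-abs(d))[:8]; print("\nedges",sorted((150+int(k),int(d[k])) for k in i))
E
python3 s.py 0
python3 - <<'E'
import cv2
w=cv2.imread('snap_0.png');cv2.imwrite('pics/s0.png',cv2.resize(w[130:310,160:350],None,fx=3,fy=3,interpolation=cv2.INTER_CUBIC))
E
```

```text
0 z 0.1386 yaw -93.9 q6 1.82 F [-0.6  1.4 -0.3] w 0.0282
0 [252.6 228.2] 7 [252.5 233.9] 14 [252.4 240.1] 
edges [(155, 58), (156, 42), (167, -52), (168, -97), (170, 38), (196, 70), (326, -36), (327, -43)]
```

View pics/s0.png

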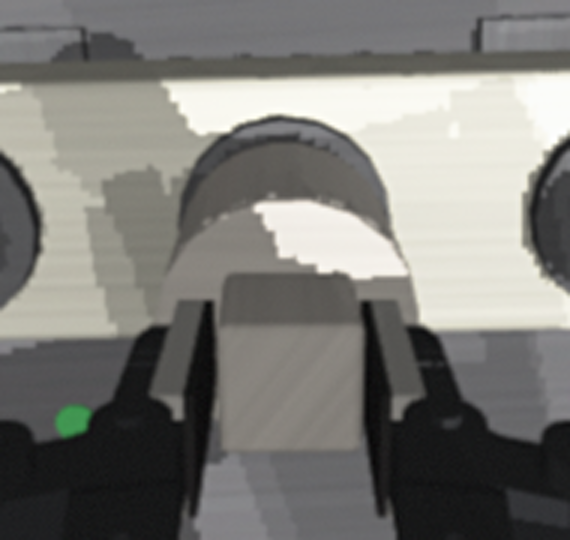

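Boss top face: upper edge near row 238 (rim about 12 mm up), lower edge near row 279. Turning anticlockwise in steps and tracking the edges.

```bash
cat > s.py <<'E'
import sys
from h import *
from scipy.ndimage import gaussian_filter1d as gf
w=imaging.capture('wrist')[:,:,::-1]; cv2.imwrite(f'snap_{sys.argv[1]}.png',w)
s=sense();m=cam('wrist');R=rot();p=np.array(s['eef_pos'])
print(sys.argv[1],"t",round(s['time_s'],1),"p",p.round(4),"yaw",round(np.degrees(np.arctan2(R[1,0],R[0,0])),1),"q6",round(s['joint_pos'][5],2),"F",np.round(s['ft_force'],1),"w",round(s['grip_width'],4))
seat=float(sys.argv[2]) if len(sys.argv)>2 else .059
hs=np.arange(-2,20,.5); g=gf(cv2.cvtColor(w,cv2.COLOR_BGR2GRAY)[:,246:264].mean(1),.8); d=abs(np.gradient(g))
def row(off,z,h): return proj(m,p*[1,1,0]+R[:,2]*off+[0,0,seat+h/1000+z])[1]
for n,off,z in (("skirt",.027,.048),("bossNear",.013,.074),("bossFar",-.013,.074)):
    v=[d[int(round(row(off,z,h)))] for h in hs]; k=[i for i in range(1,len(hs)-1) if v[i]>=v[i-1] and v[i]>=v[i+1] and v[i]>3]
    r=sorted({int(round(row(off,z,hs[i]))):(float(hs[i]),int(v[i])) for i in k}.values(),key=lambda q:-q[1])[:3]; print(" ",n,r)
E
python3 s.py 0
```

```text
0 t 18.8 p [0.4966 0.2116 0.1385] yaw -93.9 q6 1.82 F [-0.   0.4  0.4] w 0.0287
  skirt [(12.0, 46), (14.0, 42), (9.5, 27)]
  bossNear [(12.0, 11), (10.5, 9), (13.0, 8)]
  bossFar [(9.5, 8), (10.5, 8), (8.5, 4)]
```

Call:
{"api": "carry_out", "payload": {"targets": [[[0, 0, 0], -0.13], [[0, 0, 0], -0.13], [[0, 0, 0], 0]]}}

```text
time_s: 19.12
eef_pos: [0.4967, 0.2116, 0.1385]
tcp_rot: [0.545, -0.545, 0.45, -0.45]
ft_force: [-0.0, -0.8, -0.0]
grip_width: 0.0284
```

```bash
python3 s.py 1
```

```text
1 t 19.2 p [0.4966 0.2116 0.1384] yaw -79.2 q6 1.57 F [-0.3  0.1  0. ] w 0.0285
  skirt [(15.0, 28), (12.5, 24), (17.0, 15)]
  bossNear [(12.5, 11), (13.5, 9), (11.0, 8)]
  bossFar [(11.0, 8), (12.0, 6), (9.0, 3)]
```

Call:
{"api": "carry_out", "payload": {"targets": [[[0, 0, 0], -0.13], [[0, 0, 0], -0.13], [[0, 0, 0], 0]]}}

```text
time_s: 19.55
eef_pos: [0.4966, 0.2116, 0.1384]
tcp_rot: [-0.599, 0.599, -0.376, 0.376]
ft_force: [-0.2, -0.6, -0.1]
grip_width: 0.0285
```

```bash
python3 s.py 2
```

```text
2 t 19.6 p [0.4965 0.2116 0.1383] yaw -64.4 q6 1.31 F [ 0.2  0.5 -0.3] w 0.0285
  skirt [(13.5, 12), (16.0, 12), (11.5, 7)]
  bossNear [(13.0, 10), (14.0, 10), (15.0, 7)]
  bossFar [(11.5, 8), (12.5, 6), (10.0, 5)]
```

Tracking works: the cap climbs about 0.65 mm per 15°.

Call:
{"api": "carry_out", "payload": {"targets": [[[0, 0, 0], -0.13], [[0, 0, 0], -0.13], [[0, 0, 0], 0]]}}

```text
time_s: 19.98
eef_pos: [0.4965, 0.2116, 0.1383]
tcp_rot: [-0.642, 0.642, -0.296, 0.296]
ft_force: [0.1, 0.1, -0.2]
grip_width: 0.0285
```

```bash
python3 s.py 3
```

```text
3 t 20.0 p [0.4965 0.2116 0.1383] yaw -49.5 q6 1.05 F [ 0.4 -0.4  0.4] w 0.0284
  skirt [(16.5, 14), (14.0, 12), (18.5, 7)]
  bossNear [(14.5, 11), (13.0, 10), (15.5, 7)]
  bossFar [(13.5, 8), (12.0, 7), (14.5, 4)]
```

Call:
{"api": "carry_out", "payload": {"targets": [[[0, 0, 0], -0.13], [[0, 0, 0], -0.13], [[0, 0, 0], 0]]}}

```text
time_s: 20.4
eef_pos: [0.4966, 0.2116, 0.1383]
tcp_rot: [-0.675, 0.675, -0.21, 0.21]
ft_force: [0.1, -0.3, -0.1]
grip_width: 0.0288
```

```bash
python3 s.py 4
```

```text
4 t 20.4 p [0.4966 0.2116 0.1384] yaw -34.6 q6 0.79 F [ 0.4 -0.3  0.7] w 0.0287
  skirt [(11.5, 14), (9.0, 12), (13.5, 8)]
  bossNear [(7.5, 11), (9.5, 11), (10.5, 7)]
  bossFar [(7.5, 18), (3.5, 16), (6.0, 15)]
```

Call:
{"api": "carry_out", "payload": {"targets": [[[0, 0, 0], -0.13], [[0, 0, 0], -0.13], [[0, 0, 0], 0]]}}

```text
time_s: 20.82
eef_pos: [0.4967, 0.2116, 0.1385]
tcp_rot: [0.697, -0.697, 0.121, -0.121]
ft_force: [0.5, -0.1, 0.8]
grip_width: 0.0284
```

```bash
python3 s.py 5
```

```text
5 t 20.9 p [0.4966 0.2116 0.1384] yaw -19.7 q6 0.53 F [0.3 1.2 0.9] w 0.0285
  skirt [(11.5, 14), (9.0, 12), (13.5, 9)]
  bossNear [(8.5, 11), (9.5, 10), (6.5, 7)]
  bossFar [(3.0, 26), (1.5, 25), (4.0, 17)]
```

Dropped at step 4 (14 → about 8 mm). I'll regrip 90° back so the wrist has room, then run the cap in clockwise.

Call:
{"api": "carry_out", "payload": {"targets": [[[0, 0, 0], 0], [[0, 0, 0], 0], [[0, 0, 0], 0]], "fingers": 0.048}}

```text
time_s: 21.25
eef_pos: [0.4966, 0.2115, 0.1384]
tcp_rot: [-0.697, 0.697, -0.12, 0.12]
ft_force: [-1.0, -0.0, 1.2]
grip_width: 0.0482
```

Call:
{"api": "carry_out", "payload": {"targets": [[[0, 0, 0], -0.1745], [[0, 0, 0], -0.1745], [[0, 0, 0], -0.1745], [[0, 0, 0], -0.1745], [[0, 0, 0], -0.1745], [[0, 0, 0], -0.1745], [[0, 0, 0], -0.1745], [[0, 0, 0], -0.1745], [[0, 0, 0], -0.1745], [[0, 0.005, 0], 0]]}}

```text
time_s: 22.5
eef_pos: [0.4968, 0.2116, 0.1334]
tcp_rot: [-0.578, 0.578, 0.408, -0.408]
ft_force: [0.1, -0.3, 1.0]
grip_width: 0.0477
```

Call:
{"api": "carry_out", "payload": {"targets": [[[0, 0, 0], 0], [[0, 0, 0], 0], [[0, 0, 0], 0], [[0, 0, 0], 0]], "fingers": 0.0285}}

```text
time_s: 23.0
eef_pos: [0.4966, 0.2116, 0.1334]
tcp_rot: [0.577, -0.577, -0.408, 0.408]
ft_force: [-0.0, -0.1, -1.0]
grip_width: 0.0281
```

```bash
python3 s.py 6
```

```text
6 t 23.1 p [0.4966 0.2116 0.1334] yaw 70.5 q6 -1.05 F [-0.5  1.  -2.3] w 0.0282
  skirt [(6.5, 14), (4.5, 12), (8.5, 8)]
  bossNear [(5.5, 11), (6.5, 10), (4.0, 7)]
  bossFar [(3.5, 4), (4.5, 3)]
```

Call:
{"api": "carry_out", "payload": {"targets": [[[0, 0, 0], 0.14], [[0, 0, 0], 0.14], [[0, 0, 0], 0.14], [[0, 0, 0], 0.14], [[0, 0, 0], 0]]}}

```text
time_s: 23.68
eef_pos: [0.4967, 0.2116, 0.1335]
tcp_rot: [-0.667, 0.668, 0.233, -0.233]
ft_force: [-0.9, 0.2, 0.6]
grip_width: 0.0288
```

```bash
python3 s.py 7
```

```text
7 t 23.7 p [0.4967 0.2116 0.1335] yaw 38.6 q6 -0.49 F [ 0.9 -0.3  0.5] w 0.0289
  skirt [(7.0, 12), (9.5, 12), (11.5, 7)]
  bossNear [(8.5, 11), (7.0, 9), (9.5, 8)]
  bossFar [(7.0, 21), (5.5, 18), (-1.0, 8)]
```

Call:
{"api": "carry_out", "payload": {"targets": [[[0, 0, 0], 0.14], [[0, 0, 0], 0.14], [[0, 0, 0], 0.14], [[0, 0, 0], 0.14], [[0, 0, 0], 0]]}}

```text
time_s: 24.35
eef_pos: [0.4967, 0.2116, 0.1335]
tcp_rot: [-0.706, 0.706, 0.041, -0.04]
ft_force: [0.0, -0.4, 0.7]
grip_width: 0.0287
```

```bash
python3 s.py 8
python3 - <<'E'
import cv2,numpy as np
c=[cv2.resize(cv2.imread(f'snap_{i}.png')[140:300,180:330],None,fx=1.75,fy=1.75) for i in (3,4,5,6,7,8)]
cv2.imwrite('pics/m1.png',np.vstack([np.hstack(c[:3]),np.hstack(c[3:])]))
E
```

```text
8 t 24.4 p [0.4966 0.2116 0.1335] yaw 6.6 q6 0.07 F [-0.1  0.1  0.5] w 0.0286
  skirt [(9.5, 15), (7.0, 12), (11.5, 10)]
  bossNear [(7.5, 11), (8.5, 10), (6.0, 7)]
  bossFar [(6.0, 52), (4.5, 36), (-1.5, 32)]
```

View pics/m1.png

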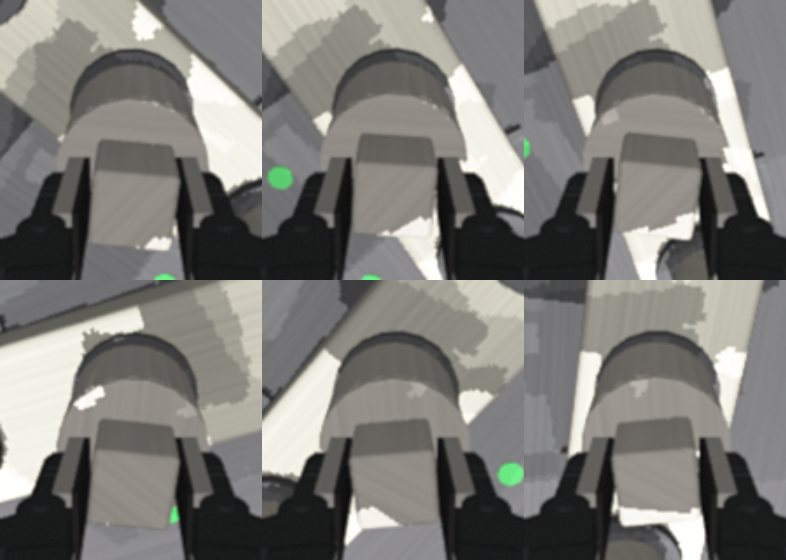

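Run:
```python
import cv2,numpy as np
from scipy.ndimage import gaussian_filter1d as gf
from scipy.signal import find_peaks
for i in range(9):
    g=gf(cv2.cvtColor(cv2.imread(f'snap_{i}.png'),cv2.COLOR_BGR2GRAY)[:,250:260].astype(float).mean(1),1.0);d=np.gradient(g)
    k,_=find_peaks(abs(d),height=2.5);k=[j for j in k if 150<j<295]
    print(i,[(round(j+(abs(d[j+1])-abs(d[j-1]))/2/(2*abs(d[j])-abs(d[j-1])-abs(d[j+1])+1e-9),1),int(d[j])) for j in k])
```

```text
0 [(np.float64(155.6), 37), (np.float64(168.0), -51), (np.float64(171.0), 10), (np.float64(174.2), -20), (np.float64(177.6), 9), (np.float64(196.2), 42), (np.float64(206.4), -4), (np.float64(219.1), -19), (np.float64(238.0), 10), (np.float64(279.5), -7)]
1 [(np.float64(153.9), 35), (np.float64(167.8), -51), (np.float64(171.0), 8), (np.float64(173.8), -19), (np.float64(177.6), 8), (np.float64(196.4), 24), (np.float64(200.0), -9), (np.float64(203.1), 2), (np.float64(206.5), -7), (np.float64(220.4), -13), (np.float64(238.2), 10), (np.float64(279.9), -8)]
2 [(np.float64(167.5), -50), (np.float64(172.9), -7), (np.float64(177.0), 9), (np.float64(196.1), 13), (np.float64(220.4), -13), (np.float64(238.5), 10), (np.float64(280.1), -7)]
3 [(np.float64(157.6), -5), (np.float64(162.4), -4), (np.float64(167.3), -34), (np.float64(170.6), 3), (np.float64(173.4), -4), (np.float64(176.8), 9), (np.float64(196.3), 13), (np.float64(220.4), -14), (np.float64(238.6), 10), (np.float64(281.5), -7)]
4 [(np.float64(167.1), -35), (np.float64(175.0), 9), (np.float64(193.5), 12), (np.float64(216.6), -14), (np.fl
[... 236 characters left out ...]
16.6), -14), (np.float64(233.4), 11), (np.float64(270.2), 26), (np.float64(281.8), -9), (np.float64(290.2), 3)]
6 [(np.float64(155.7), 29), (np.float64(169.5), -47), (np.float64(176.9), 10), (np.float64(196.6), 12), (np.float64(220.3), -13), (np.float64(238.3), 10), (np.float64(279.1), -4), (np.float64(287.7), 2)]
7 [(np.float64(169.0), -24), (np.float64(175.4), 10), (np.float64(196.2), 13), (np.float64(220.1), -13), (np.float64(238.9), 10), (np.float64(275.9), 14), (np.float64(280.7), -22)]
8 [(np.float64(168.6), -26), (np.float64(175.1), 9), (np.float64(195.4), 12), (np.float64(219.1), -14), (np.float64(237.4), 10), (np.float64(271.2), 30), (np.float64(278.9), -55), (np.float64(283.4), 8)]
```

Sub-pixel edges (skirt 196.6 → 196.2 → 195.4) show it sinking at the thread's lead. Carrying on clockwise with a torque readout.

```bash
cat > s.py <<'E'
import sys
from h import *
from scipy.ndimage import gaussian_filter1d as gf
from scipy.signal import find_peaks
w=imaging.capture('wrist')[:,:,::-1]; cv2.imwrite(f'snap_{sys.argv[1]}.png',w)
s=sense();R=rot();p=np.array(s['eef_pos'])
print(sys.argv[1],"t",round(s['time_s'],1),"p",p.round(4),"yaw",round(np.degrees(np.arctan2(R[1,0],R[0,0])),1),"q6",round(s['joint_pos'][5],2),"F",np.round(s['ft_force'],1),"M",np.round(s['moment'],2),"w",round(s['grip_width'],4))
g=gf(cv2.cvtColor(w,cv2.COLOR_BGR2GRAY)[:,250:260].astype(float).mean(1),1.0);d=np.gradient(g)
k,_=find_peaks(abs(d),height=3.5)
print("  edges",[(round(float(j+(abs(d[j+1])-abs(d[j-1]))/2/(2*abs(d[j])-abs(d[j-1])-abs(d[j+1])+1e-9)),1),int(d[j])) for j in k if 165<j<285])
E
python3 s.py 9
```

```text
9 t 24.4 p [0.4966 0.2116 0.1334] yaw 6.6 q6 0.07 F [ 0.6 -0.   0.3] M [ 0.08 -0.06  0.05] w 0.0287
  edges [(168.6, -26), (175.1, 9), (195.4, 12), (219.1, -14), (237.4, 10), (271.2, 30), (278.9, -55), (283.3, 7)]
```

Call:
{"api": "carry_out", "payload": {"targets": [[[0, 0, 0], 0.14], [[0, 0, 0], 0.14], [[0, 0, 0], 0.14], [[0, 0, 0], 0.14], [[0, 0, 0], 0]]}}

```text
time_s: 25.08
eef_pos: [0.4966, 0.2116, 0.1334]
tcp_rot: [-0.69, 0.69, -0.156, 0.156]
ft_force: [0.2, 0.2, 0.2]
grip_width: 0.0286
```

```bash
python3 s.py 10
```

```text
10 t 25.1 p [0.4966 0.2116 0.1334] yaw -25.4 q6 0.63 F [-0.5  0.5  0.8] M [ 0.02  0.01 -0.01] w 0.0278
  edges [(168.5, -27), (174.6, 10), (194.8, 12), (218.1, -13), (236.3, 10), (270.7, 21)]
```

Call:
{"api": "carry_out", "payload": {"targets": [[[0, 0, 0], 0.14], [[0, 0, 0], 0.14], [[0, 0, 0], 0.14], [[0, 0, 0], 0.14], [[0, 0, 0], 0]]}}

```text
time_s: 25.75
eef_pos: [0.4966, 0.2116, 0.1334]
tcp_rot: [0.62, -0.62, 0.34, -0.34]
ft_force: [-0.1, 0.4, -0.3]
grip_width: 0.0285
```

```bash
python3 s.py 11
```

```text
11 t 25.8 p [0.4966 0.2116 0.1334] yaw -57.5 q6 1.19 F [0.1 0.5 0.9] M [ 0.05 -0.05 -0.02] w 0.0286
  edges [(168.7, -45), (175.3, 5), (193.2, 13), (217.0, -13), (234.2, 10), (275.1, -9)]
```

Call:
{"api": "carry_out", "payload": {"targets": [[[0, 0, 0], 0.14], [[0, 0, 0], 0.14], [[0, 0, 0], 0]]}}

```text
time_s: 26.18
eef_pos: [0.4966, 0.2116, 0.1334]
tcp_rot: [0.566, -0.566, 0.423, -0.423]
ft_force: [0.5, -0.3, 0.5]
grip_width: 0.0286
```

```bash
python3 s.py 12
```

```text
12 t 26.2 p [0.4966 0.2116 0.1334] yaw -73.5 q6 1.47 F [ 0.1 -0.1 -0.1] M [-0.01  0.01 -0.01] w 0.0282
  edges [(169.1, -54), (173.4, 4), (191.8, 23), (196.2, -11), (215.2, -13), (232.2, 10), (272.1, -6)]
```

Call:
{"api": "carry_out", "payload": {"targets": [[[0, 0, 0], 0.13], [[0, 0, 0], 0.13], [[0, 0, 0], 0]]}}

```text
time_s: 26.6
eef_pos: [0.4966, 0.2116, 0.1334]
tcp_rot: [0.507, -0.507, 0.493, -0.493]
ft_force: [-0.2, 0.3, -0.3]
grip_width: 0.0282
```

```bash
python3 s.py 13
```

```text
13 t 26.6 p [0.4966 0.2116 0.1334] yaw -88.4 q6 1.73 F [ 0.1 -0.8  0.3] M [-0.04 -0.04  0.03] w 0.0283
  edges [(169.0, -53), (171.7, 5), (174.1, -6), (191.1, 38), (208.6, -22), (214.7, -12), (231.2, 10), (271.4, -5)]
```

Call:
{"api": "carry_out", "payload": {"targets": [[[0, 0, 0], 0.13], [[0, 0, 0], 0.13], [[0, 0, 0], 0]]}}

```text
time_s: 27.02
eef_pos: [0.4966, 0.2116, 0.1334]
tcp_rot: [-0.439, 0.438, -0.555, 0.555]
ft_force: [-1.1, -0.5, 0.0]
grip_width: 0.0284
```

```bash
python3 s.py 14
```

```text
14 t 27.1 p [0.4966 0.2116 0.1334] yaw -103.3 q6 1.99 F [0.  0.2 0.7] M [-0.02  0.03  0.06] w 0.0285
  edges [(169.6, -49), (174.7, -4), (191.3, 38), (214.8, -44), (230.7, 11), (271.0, -5)]
```

Call:
{"api": "carry_out", "payload": {"targets": [[[0, 0, 0], 0.13], [[0, 0, 0], 0.13], [[0, 0, 0], 0]]}}

```text
time_s: 27.45
eef_pos: [0.4965, 0.2117, 0.1334]
tcp_rot: [0.363, -0.363, 0.607, -0.607]
ft_force: [-0.1, 0.7, -0.4]
grip_width: 0.0282
```

```bash
python3 s.py 15
```

```text
15 t 27.5 p [0.4966 0.2116 0.1334] yaw -118.2 q6 2.25 F [-0.5  1.4  1.5] M [0.15 0.1  0.06] w 0.0284
  edges [(169.7, -51), (172.9, 3), (191.6, 36), (215.0, -41), (230.5, 14), (234.5, -3), (271.6, -11)]
```

Call:
{"api": "carry_out", "payload": {"targets": [[[0, 0, 0], 0.1], [[0, 0, 0], 0.1], [[0, 0, 0], 0]]}}

```text
time_s: 27.88
eef_pos: [0.4963, 0.2118, 0.1334]
tcp_rot: [0.3, -0.301, 0.64, -0.64]
ft_force: [-3.0, 2.1, 1.1]
grip_width: 0.0282
```

```bash
python3 s.py 16
python3 - <<'E'
import cv2,numpy as np
c=[cv2.resize(cv2.imread(f'snap_{i}.png')[140:300,160:350],None,fx=2.1,fy=2.1) for i in (14,16)]
cv2.imwrite('pics/m2.png',np.hstack(c))
E
```

```text
16 t 27.9 p [0.4963 0.2118 0.1334] yaw -129.7 q6 2.45 F [-3.1  2.9  2. ] M [0.43 0.55 0.34] w 0.0287
  edges [(169.6, -48), (173.1, 6), (191.8, 36), (215.2, -39), (231.0, 21), (237.7, -9), (271.9, -12)]
```

View pics/m2.png

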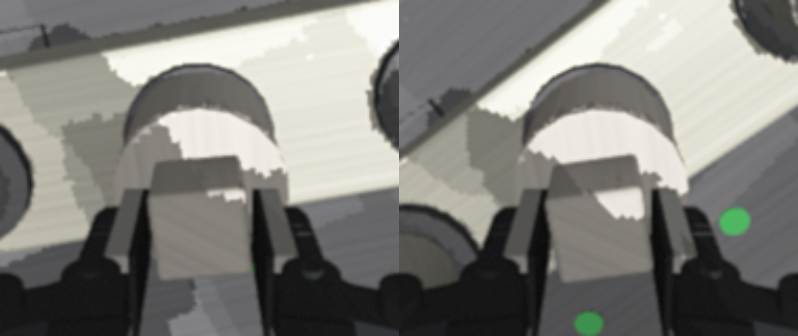

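Tight: the torque rose to 0.34 Nm, the height is unchanged, and both frames show the skirt base right at the collar. Releasing and going to cap B.

Call:
{"api": "carry_out", "payload": {"targets": [[[0, 0, 0], -0.05], [[0, 0, 0], 0], [[0, 0, 0], 0], [[0, 0, 0], 0], [[0, -0.03, 0], 0], [[0, -0.04, 0], 0], [[0, 0, 0], 0]], "fingers": 0.048}}

```text
time_s: 28.8
eef_pos: [0.4978, 0.2118, 0.2062]
tcp_rot: [-0.317, 0.313, -0.633, 0.634]
ft_force: [-0.7, -0.0, -0.3]
grip_width: 0.0479
```

```bash
python3 g.py .47 -.345 .2 -124
```

```text
t 28.8 p [0.4978 0.2118 0.2062] yaw -127.1 tilt [ 0.006  0.001 -1.   ] q [ 0.19  0.38  1.51 -0.    1.25  2.4 ] F [-0.7 -0.  -0.3] w 0.0479
turn first (tool y) -0.054
shift [0.4772 0.0053 0.2883]
```

Call:
{"api": "carry_out", "payload": {"targets": [[[0, 0, 0], -0.054], [[0.0367, 0, 0.0222], 0], [[0.0367, 0, 0.0222], 0], [[0.0367, 0, 0.0222], 0], [[0.0367, 0, 0.0222], 0], [[0.0367, 0, 0.0222], 0], [[0.0367, 0, 0.0222], 0], [[0.0367, 0, 0.0222], 0], [[0.0367, 0, 0.0222], 0], [[0.0367, 0, 0.0222], 0]]}}

```text
time_s: 30.05
eef_pos: [0.4769, -0.1752, 0.2026]
tcp_rot: [0.332, -0.332, 0.625, -0.624]
ft_force: [1.2, 0.0, 0.4]
grip_width: 0.0477
```

Call:
{"api": "carry_out", "payload": {"targets": [[[0.0367, 0, 0.0222], 0], [[0.0367, 0, 0.0222], 0], [[0.0367, 0.006, 0.0222], 0], [[0.0367, 0, 0.0222], 0], [[0, 0, 0], 0], [[0, 0, 0], 0]]}}

```text
time_s: 30.8
eef_pos: [0.4688, -0.3447, 0.1967]
tcp_rot: [0.332, -0.332, 0.625, -0.624]
ft_force: [0.1, 0.1, 0.3]
grip_width: 0.048
```

```bash
python3 g.py .47 -.345 .2 -124;python3 - <<'E'
from h import *
m=cam('wrist');w=imaging.capture('wrist')[:,:,::-1]; np.savez('w4.npz',**m);cv2.imwrite('w4.png',w)
p=proj(m,np.array([.47,-.345,.079]));print(p)
x,y=(int(p[0])-60,int(p[1])-60);print(x,y);cv2.imwrite('pics/w4.png',cv2.resize(w[max(y,0):y+120,x:x+120],None,fx=5,fy=5,interpolation=cv2.INTER_CUBIC))
E
```

```text
t 30.8 p [ 0.4688 -0.3447  0.1967] yaw -124.0 tilt [-0.001  0.001 -1.   ] q [-0.84  0.48  1.39  0.    1.28  1.33] F [0.1 0.1 0.3] w 0.048
turn first (tool y) -0.0
shift [-0.0004 -0.0033  0.0012]
[253.30544044 190.50717998]
193 130
```

View pics/w4.png

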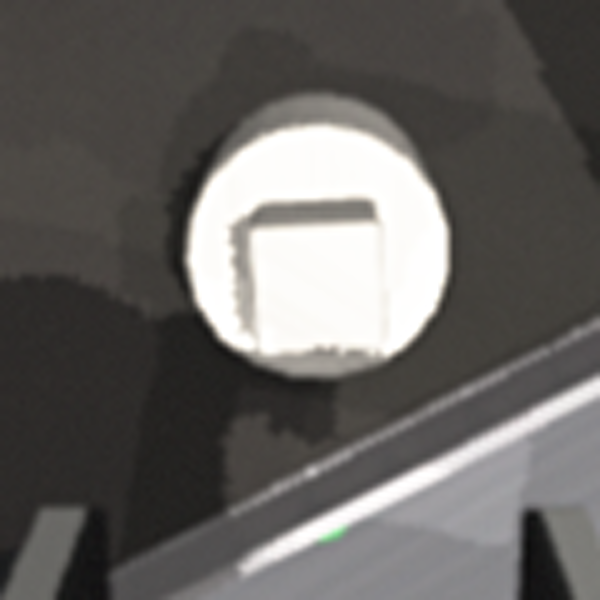

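Cap B's boss top face is at corners (253,222), (382,222), (383,353), (256,353). The skirt's top circle is centred at about (318,252).

```bash
python3 - <<'E'
from h import *
m=dict(np.load('w4.npz'))
f=lambda p:((p[0]+.5)/5-.5+193,(p[1]+.5)/5-.5+130)
Q=np.array([plane(m,f(p),.079) for p in [(253,222),(382,222),(383,353),(256,353)]])[:,:2];d=np.roll(Q,-1,0)-Q
print(Q.mean(0),np.linalg.norm(d,axis=1).round(4),np.degrees(np.arctan2(d[:,1],d[:,0]))%90)
print(plane(m,f((318,252)),.053))
E
python3 g.py .468 -.3462 .0695
```

```text
[ 0.47106068 -0.3492246 ] [0.0246 0.0264 0.025  0.0264] [55.96449229 57.27021958 55.96819361 56.44934214]
[ 0.47142182 -0.34942979  0.053     ]
t 30.85 p [ 0.4689 -0.3444  0.197 ] yaw -124.0 tilt [-0.001  0.001 -1.   ] q [-0.83  0.48  1.39  0.    1.28  1.33] F [ 1.4 -0.3 -0.7] w 0.048
shift [0.0021 0.1275 0.0003]
```

Call:
{"api": "carry_out", "payload": {"targets": [[[0.0028, 0.02, 0.0046], 0], [[0, 0.035, 0], 0], [[0, 0.035, 0], 0], [[0, 0.025, 0], 0], [[0, 0.0122, 0], 0], [[0, 0, 0], 0], [[0, 0, 0], 0]]}}

```text
time_s: 31.72
eef_pos: [0.4717, -0.3504, 0.0714]
tcp_rot: [-0.332, 0.332, -0.624, 0.625]
ft_force: [0.2, 0.3, 0.3]
grip_width: 0.048
```

```bash
python3 g.py .4712 -.3493 .0697 -123.6
```

```text
t 31.73 p [ 0.4717 -0.3504  0.0714] yaw -124.0 tilt [ 0.001 -0.001 -1.   ] q [-0.84  0.63  1.5   0.    1.01  1.33] F [0.2 0.3 0.3] w 0.048
turn first (tool y) -0.007
shift [-0.0007  0.0017 -0.001 ]
```

Call:
{"api": "carry_out", "payload": {"targets": [[[-0.0007, 0.001, -0.001], 0], [[0, 0, 0], 0]]}}

```text
time_s: 31.98
eef_pos: [0.4708, -0.3491, 0.0696]
tcp_rot: [-0.332, 0.332, -0.624, 0.625]
ft_force: [0.7, 0.2, 0.1]
grip_width: 0.0477
```

Call:
{"api": "carry_out", "payload": {"targets": [[[0, 0, 0], 0], [[0, 0, 0], 0], [[0, 0, 0], 0], [[0, 0, 0], 0], [[0, 0, 0], 0], [[0, 0, 0], 0]], "fingers": 0.0}}

```text
time_s: 32.72
eef_pos: [0.4708, -0.3491, 0.0694]
tcp_rot: [-0.332, 0.332, -0.624, 0.624]
ft_force: [-0.3, 0.4, 4.2]
grip_width: 0.0252
```

```bash
python3 g.py
```

```text
t 32.73 p [ 0.4708 -0.3491  0.0694] yaw -124.0 tilt [ 0. -0. -1.] q [-0.84  0.63  1.5   0.    1.01  1.33] F [-0.3  0.4  4.2] w 0.0252
```

Call:
{"api": "carry_out", "payload": {"targets": [[[0, -0.03, 0], 0], [[0, -0.04, 0], 0], [[0, -0.04, 0], 0], [[0, -0.02, 0], 0], [[0, 0, 0], 0]]}}

```text
time_s: 33.35
eef_pos: [0.4709, -0.3493, 0.1998]
tcp_rot: [-0.332, 0.332, -0.624, 0.625]
ft_force: [-0.1, 0.0, -2.1]
grip_width: 0.0253
```

```bash
python3 g.py .4914 .111 .2
```

```text
t 33.35 p [ 0.4709 -0.3493  0.1998] yaw -124.0 tilt [ 0.001 -0.001 -1.   ] q [-0.84  0.48  1.37 -0.    1.28  1.33] F [-0.1  0.  -2.1] w 0.0253
shift [-0.393  -0.0008 -0.2405]
```

Call:
{"api": "carry_out", "payload": {"targets": [[[-0.025, 0, -0.0153], 0], [[-0.036, 0, -0.022], 0], [[-0.036, 0, -0.022], 0], [[-0.036, 0, -0.022], 0], [[-0.036, 0, -0.022], 0], [[-0.036, 0, -0.022], 0], [[-0.036, 0, -0.022], 0], [[-0.036, 0, -0.022], 0], [[-0.036, 0, -0.022], 0], [[-0.036, 0, -0.022], 0]]}}

```text
time_s: 34.6
eef_pos: [0.4884, 0.0609, 0.1975]
tcp_rot: [0.331, -0.333, 0.625, -0.624]
ft_force: [0.4, -0.2, -1.5]
grip_width: 0.0253
```

Call:
{"api": "carry_out", "payload": {"targets": [[[-0.03, 0, -0.0186], 0], [[-0.014, 0, -0.0086], 0], [[0, 0, 0], 0], [[0, 0, 0], 0]]}}

```text
time_s: 35.1
eef_pos: [0.4912, 0.1102, 0.1988]
tcp_rot: [0.331, -0.332, 0.625, -0.625]
ft_force: [-0.1, -0.5, -1.5]
grip_width: 0.0252
```

```bash
python3 g.py .4915 .1114 .18; python3 g.py .4915 .1114 .18 -124
```

```text
t 35.1 p [0.4912 0.1102 0.1988] yaw -124.1 tilt [-0.001 -0.    -1.   ] q [-0.01  0.31  1.63 -0.    1.2   2.15] F [-0.1 -0.5 -1.5] w 0.0252
shift [-0.0012  0.0188 -0.0004]
t 35.1 p [0.4912 0.1102 0.1988] yaw -124.1 tilt [-0.001 -0.    -1.   ] q [-0.01  0.31  1.63 -0.    1.2   2.15] F [-0.1 -0.5 -1.5] w 0.0252
turn first (tool y) -0.001
shift [-0.0012  0.0188 -0.0004]
```

Call:
{"api": "carry_out", "payload": {"targets": [[[-0.0012, 0.02, -0.0006], 0], [[0, 0.01, 0], 0], [[0, 0.009, 0], 0], [[0, 0.01, 0], 0], [[0, 0, 0], 0]]}}

```text
time_s: 35.72
eef_pos: [0.4913, 0.1124, 0.1497]
tcp_rot: [0.332, -0.332, 0.625, -0.624]
ft_force: [0.4, -0.2, -0.6]
grip_width: 0.0258
```

```bash
python3 g.py .4915 .1114 .138
```

```text
t 35.73 p [0.4913 0.1124 0.1497] yaw -124.0 tilt [-0.001  0.    -1.   ] q [-0.01  0.37  1.69  0.    1.09  2.16] F [ 0.4 -0.2 -0.6] w 0.0258
shift [0.0008 0.0117 0.0007]
```

Call:
{"api": "carry_out", "payload": {"targets": [[[0, 0.004, 0], 0], [[0, 0.003, 0], 0], [[0, 0.003, 0], 0], [[0, 0.002, 0], 0], [[0, 0, 0], 0]]}}

```text
time_s: 36.35
eef_pos: [0.4914, 0.1125, 0.1381]
tcp_rot: [0.332, -0.332, 0.624, -0.624]
ft_force: [0.5, 0.2, -0.8]
grip_width: 0.0253
```

```bash
python3 g.py .4915 .1114 .138
```

```text
t 36.35 p [0.4914 0.1125 0.1381] yaw -124.0 tilt [-0. -0. -1.] q [-0.01  0.38  1.7  -0.    1.06  2.16] F [ 0.5  0.2 -0.8] w 0.0253
shift [0.0009 0.0001 0.0007]
```

Call:
{"api": "carry_out", "payload": {"targets": [[[0.0008, 0, 0.0006], 0], [[0, 0, 0], 0], [[0, 0, 0], 0], [[0, 0, 0], 0]], "fingers": 0.0285}}

```text
time_s: 36.85
eef_pos: [0.4915, 0.1116, 0.1382]
tcp_rot: [-0.332, 0.332, -0.624, 0.624]
ft_force: [0.4, 0.8, -0.4]
grip_width: 0.0284
```

```bash
python3 s.py 20
```

```text
20 t 36.9 p [0.4915 0.1115 0.1383] yaw -124.0 q6 2.15 F [-0.2  0.2  0.4] M [ 0.   -0.03 -0.  ] w 0.0287
  edges [(168.4, -48), (174.0, -7), (177.2, 9), (196.9, 35), (221.4, -38), (240.0, 10), (280.9, -13)]
```

Call:
{"api": "carry_out", "payload": {"targets": [[[0, 0, 0], -0.13], [[0, 0, 0], -0.13], [[0, 0, 0], 0]]}}

```text
time_s: 37.28
eef_pos: [0.4914, 0.1115, 0.1382]
tcp_rot: [0.41, -0.41, 0.576, -0.576]
ft_force: [0.6, -0.2, -0.6]
grip_width: 0.0286
```

```bash
python3 s.py 21
```

```text
21 t 37.3 p [0.4914 0.1115 0.1382] yaw -109.3 q6 1.9 F [ 0.3  0.1 -0.1] M [0.02 0.02 0.04] w 0.0288
  edges [(167.8, -49), (172.3, -6), (175.1, 7), (197.8, 36), (221.2, -37), (241.4, 9), (280.2, -7)]
```

Call:
{"api": "carry_out", "payload": {"targets": [[[0, 0, 0], -0.13], [[0, 0, 0], -0.13], [[0, 0, 0], 0]]}}

```text
time_s: 37.7
eef_pos: [0.4915, 0.1115, 0.1383]
tcp_rot: [-0.48, 0.48, -0.519, 0.519]
ft_force: [-0.0, 0.2, 0.2]
grip_width: 0.0282
```

```bash
python3 s.py 22
```

```text
22 t 37.8 p [0.4915 0.1115 0.1382] yaw -94.5 q6 1.64 F [0.4 0.1 0.6] M [-0.01  0.03 -0.02] w 0.0284
  edges [(167.7, -48), (172.0, -11), (174.9, 10), (198.1, 36), (215.4, -28), (221.2, -11), (242.0, 10), (280.7, -7)]
```

Call:
{"api": "carry_out", "payload": {"targets": [[[0, 0, 0], -0.13], [[0, 0, 0], -0.13], [[0, 0, 0], 0]]}}

```text
time_s: 38.12
eef_pos: [0.4915, 0.1115, 0.1382]
tcp_rot: [0.543, -0.543, 0.452, -0.452]
ft_force: [0.8, -0.1, 0.1]
grip_width: 0.0284
```

```bash
python3 s.py 23
```

```text
23 t 38.2 p [0.4914 0.1115 0.1381] yaw -79.6 q6 1.38 F [ 0.3 -0.7  0.8] M [-0.01 -0.07  0.03] w 0.0285
  edges [(167.4, -48), (171.6, -8), (174.4, 11), (198.8, 19), (203.6, -9), (221.6, -11), (242.8, 10), (281.5, -7)]
```

Call:
{"api": "carry_out", "payload": {"targets": [[[0, 0, 0], -0.13], [[0, 0, 0], -0.13], [[0, 0, 0], 0]]}}

```text
time_s: 38.55
eef_pos: [0.4915, 0.1115, 0.1382]
tcp_rot: [-0.597, 0.597, -0.378, 0.378]
ft_force: [0.2, 0.0, -0.1]
grip_width: 0.0287
```

```bash
python3 s.py 24
```

```text
24 t 38.6 p [0.4914 0.1115 0.1381] yaw -64.7 q6 1.12 F [-0.4  0.2  0.6] M [-0.02 -0.09 -0.02] w 0.0285
  edges [(166.7, -52), (171.1, -3), (174.2, 12), (198.9, 12), (222.0, -12), (243.4, 9), (282.2, -7)]
```

Call:
{"api": "carry_out", "payload": {"targets": [[[0, 0, 0], -0.13], [[0, 0, 0], -0.13], [[0, 0, 0], 0]]}}

```text
time_s: 38.98
eef_pos: [0.4915, 0.1115, 0.1382]
tcp_rot: [-0.641, 0.641, -0.298, 0.298]
ft_force: [0.6, -0.6, 0.2]
grip_width: 0.0285
```

```bash
python3 s.py 25
```

```text
25 t 39.0 p [0.4914 0.1115 0.1381] yaw -49.8 q6 0.86 F [0.6 0.3 0.5] M [-0.06 -0.08 -0.01] w 0.0288
  edges [(166.6, -33), (174.2, 12), (199.1, 12), (222.3, -11), (243.7, 10), (279.8, 8), (284.0, -12)]
```

Call:
{"api": "carry_out", "payload": {"targets": [[[0, 0, 0], -0.13], [[0, 0, 0], -0.13], [[0, 0, 0], 0]]}}

```text
time_s: 39.4
eef_pos: [0.4915, 0.1115, 0.1382]
tcp_rot: [-0.675, 0.675, -0.212, 0.212]
ft_force: [0.8, 0.1, 1.2]
grip_width: 0.0286
```

```bash
python3 s.py 26
```

```text
26 t 39.5 p [0.4914 0.1115 0.1381] yaw -34.9 q6 0.6 F [ 0.5 -0.6 -0.1] M [ 0.   -0.16 -0.01] w 0.0284
  edges [(166.7, -24), (174.6, 10), (199.3, 11), (222.7, -11), (244.1, 9), (279.1, 17), (284.3, -27)]
```

Call:
{"api": "carry_out", "payload": {"targets": [[[0, 0, 0], -0.13], [[0, 0, 0], -0.13], [[0, 0, 0], 0]]}}

```text
time_s: 39.83
eef_pos: [0.4913, 0.1115, 0.138]
tcp_rot: [-0.696, 0.696, -0.123, 0.123]
ft_force: [0.2, 0.2, -0.0]
grip_width: 0.0287
```

```bash
python3 s.py 27
```

```text
27 t 39.9 p [0.4913 0.1115 0.138 ] yaw -20.0 q6 0.34 F [ 0.2 -0.1  0.6] M [-0.05 -0.06  0.01] w 0.0286
  edges [(166.8, -28), (174.9, 11), (199.8, 11), (223.0, -12), (244.6, 10), (277.8, 26)]
```

Call:
{"api": "carry_out", "payload": {"targets": [[[0, 0, 0], -0.13], [[0, 0, 0], -0.13], [[0, 0, 0], 0]]}}

```text
time_s: 40.25
eef_pos: [0.4913, 0.1116, 0.138]
tcp_rot: [-0.706, 0.706, -0.032, 0.031]
ft_force: [-0.1, -0.8, 0.0]
grip_width: 0.0287
```

```bash
python3 s.py 28
```

```text
28 t 40.3 p [0.4913 0.1115 0.138 ] yaw -5.1 q6 0.08 F [ 0.3 -0.  -0.3] M [-0.01  0.06 -0.02] w 0.0287
  edges [(167.1, -25), (175.5, 11), (200.2, 12), (223.6, -12), (245.1, 10), (276.9, 31)]
```

Call:
{"api": "carry_out", "payload": {"targets": [[[0, 0, 0], -0.13], [[0, 0, 0], -0.13], [[0, 0, 0], 0]]}}

```text
time_s: 40.67
eef_pos: [0.4914, 0.1116, 0.1381]
tcp_rot: [0.705, -0.705, -0.06, 0.06]
ft_force: [-0.7, 0.2, 0.5]
grip_width: 0.0284
```

```bash
python3 s.py 29
```

```text
29 t 40.7 p [0.4914 0.1115 0.1381] yaw 9.8 q6 -0.18 F [-0.2 -0.1 -0.5] M [ 0.02 -0.02  0.03] w 0.0286
  edges [(167.5, -24), (174.4, 10), (193.4, 12), (216.6, -13), (233.7, 11), (268.2, 30), (274.5, -23), (281.9, -5)]
```

Dropped in (row 245 → 233.7, the same value as the first cap). Regripping and running it in.

Call:
{"api": "carry_out", "payload": {"targets": [[[0, 0, 0], 0], [[0, 0, 0], 0], [[0, 0, 0], 0]], "fingers": 0.048}}

```text
time_s: 41.1
eef_pos: [0.4915, 0.1115, 0.1382]
tcp_rot: [-0.704, 0.704, 0.062, -0.062]
ft_force: [-0.1, -0.0, -0.7]
grip_width: 0.0483
```

Call:
{"api": "carry_out", "payload": {"targets": [[[0, 0, 0], -0.1745], [[0, 0, 0], -0.1745], [[0, 0, 0], -0.1745], [[0, 0, 0], -0.1745], [[0, 0, 0], -0.1745], [[0, 0, 0], -0.1745], [[0, 0, 0], -0.1745], [[0, 0, 0], -0.1745], [[0, 0, 0], -0.1745], [[0, 0.005, 0], 0]]}}

```text
time_s: 42.35
eef_pos: [0.4916, 0.1115, 0.1333]
tcp_rot: [-0.455, 0.455, 0.542, -0.541]
ft_force: [0.7, 0.4, -0.2]
grip_width: 0.0481
```

Call:
{"api": "carry_out", "payload": {"targets": [[[0, 0, 0], 0], [[0, 0, 0], 0], [[0, 0, 0], 0], [[0, 0, 0], 0]], "fingers": 0.0285}}

```text
time_s: 42.85
eef_pos: [0.4915, 0.1115, 0.1332]
tcp_rot: [-0.454, 0.454, 0.542, -0.542]
ft_force: [0.8, 0.3, 0.1]
grip_width: 0.0285
```

```bash
python3 s.py 30
```

```text
30 t 42.9 p [0.4915 0.1115 0.1333] yaw 100.0 q6 -1.76 F [ 0.4 -0.5 -0. ] M [0.08 0.   0.06] w 0.0283
  edges [(171.0, -52), (177.7, 5), (196.2, 39), (216.4, -25), (220.6, -15), (238.8, 11), (281.8, 3)]
```

Call:
{"api": "carry_out", "payload": {"targets": [[[0, 0, 0], 0.14], [[0, 0, 0], 0.14], [[0, 0, 0], 0.14], [[0, 0, 0], 0.14], [[0, 0, 0], 0]]}}

```text
time_s: 43.52
eef_pos: [0.4915, 0.1116, 0.1332]
tcp_rot: [-0.586, 0.586, 0.396, -0.395]
ft_force: [-1.0, -0.3, 0.8]
grip_width: 0.0282
```

```bash
python3 s.py 31
```

```text
31 t 43.6 p [0.4915 0.1115 0.1332] yaw 68.1 q6 -1.2 F [-0.6 -0.1 -0.7] M [-0.    0.05 -0.02] w 0.0284
  edges [(169.7, -42), (176.5, 7), (196.1, 13), (219.8, -15), (237.8, 11)]
```

Call:
{"api": "carry_out", "payload": {"targets": [[[0, 0, 0], 0.14], [[0, 0, 0], 0.14], [[0, 0, 0], 0.14], [[0, 0, 0], 0.14], [[0, 0, 0], 0]]}}

```text
time_s: 44.2
eef_pos: [0.4915, 0.1115, 0.1332]
tcp_rot: [-0.672, 0.672, 0.219, -0.219]
ft_force: [-0.6, -0.9, -0.3]
grip_width: 0.0287
```

```bash
python3 s.py 32
```

```text
32 t 44.2 p [0.4915 0.1115 0.1332] yaw 36.1 q6 -0.64 F [ 0.3 -0.1 -1. ] M [-0.07 -0.01  0.06] w 0.0287
  edges [(169.4, -24), (175.1, 10), (195.0, 12), (218.6, -14), (236.4, 10), (273.3, 28), (277.8, -28)]
```

Call:
{"api": "carry_out", "payload": {"targets": [[[0, 0, 0], 0.14], [[0, 0, 0], 0.14], [[0, 0, 0], 0.14], [[0, 0, 0], 0.14], [[0, 0, 0], 0]]}}

```text
time_s: 44.88
eef_pos: [0.4914, 0.1115, 0.1332]
tcp_rot: [-0.707, 0.707, 0.025, -0.025]
ft_force: [-0.0, -0.1, -0.9]
grip_width: 0.0283
```

```bash
python3 s.py 33
```

```text
33 t 44.9 p [0.4915 0.1115 0.1332] yaw 4.1 q6 -0.08 F [ 0.8  1.  -0.2] M [-0.01  0.03 -0.03] w 0.0284
  edges [(168.6, -25), (174.5, 10), (193.6, 11), (217.1, -15), (234.3, 11), (270.4, 29), (275.3, -15)]
```

Sinking as before.

Call:
{"api": "carry_out", "payload": {"targets": [[[0, 0, 0], 0.14], [[0, 0, 0], 0.14], [[0, 0, 0], 0.14], [[0, 0, 0], 0.14], [[0, 0, 0], 0]]}}

```text
time_s: 45.55
eef_pos: [0.4915, 0.1115, 0.1332]
tcp_rot: [-0.686, 0.686, -0.171, 0.171]
ft_force: [-0.1, -0.9, -1.1]
grip_width: 0.0283
```

```bash
python3 s.py 34
```

```text
34 t 45.6 p [0.4915 0.1115 0.1332] yaw -28.0 q6 0.48 F [-0.7 -0.2 -0.3] M [0.02 0.03 0.04] w 0.0285
  edges [(168.1, -26), (173.9, 10), (192.5, 11), (215.7, -14), (232.5, 10), (270.0, 18), (274.0, -24)]
```

Call:
{"api": "carry_out", "payload": {"targets": [[[0, 0, 0], 0.13], [[0, 0, 0], 0.13], [[0, 0, 0], 0]]}}

```text
time_s: 45.98
eef_pos: [0.4915, 0.1115, 0.1332]
tcp_rot: [0.658, -0.658, 0.259, -0.259]
ft_force: [0.7, 0.2, -0.3]
grip_width: 0.0286
```

```bash
python3 s.py 35
```

```text
35 t 46.0 p [0.4915 0.1115 0.1332] yaw -42.9 q6 0.74 F [-1.1  0.1 -0.3] M [-0.05  0.02 -0.  ] w 0.0282
  edges [(167.9, -28), (173.2, 10), (191.3, 12), (214.6, -14), (231.0, 11), (268.8, 3), (272.0, -9)]
```

Call:
{"api": "carry_out", "payload": {"targets": [[[0, 0, 0], 0.13], [[0, 0, 0], 0.13], [[0, 0, 0], 0]]}}

```text
time_s: 46.4
eef_pos: [0.4915, 0.1116, 0.1332]
tcp_rot: [0.619, -0.619, 0.342, -0.342]
ft_force: [-0.8, -0.1, -0.3]
grip_width: 0.0288
```

```bash
python3 s.py 36
```

```text
36 t 46.5 p [0.4915 0.1115 0.1332] yaw -57.8 q6 1.0 F [-0.6 -0.5  0.1] M [0.01 0.02 0.02] w 0.0283
  edges [(168.0, -44), (172.9, 7), (191.0, 12), (214.0, -15), (230.3, 11), (270.4, -7)]
```

Call:
{"api": "carry_out", "payload": {"targets": [[[0, 0, 0], 0.13], [[0, 0, 0], 0.13], [[0, 0, 0], 0]]}}

```text
time_s: 46.82
eef_pos: [0.4914, 0.1116, 0.1332]
tcp_rot: [0.569, -0.569, 0.419, -0.419]
ft_force: [0.8, 1.3, 0.6]
grip_width: 0.0285
```

```bash
python3 s.py 37
```

```text
37 t 46.9 p [0.4915 0.1116 0.1332] yaw -72.7 q6 1.26 F [0.3 1.  0.6] M [ 0.11 -0.01  0.  ] w 0.0285
  edges [(168.3, -48), (173.0, -4), (190.7, 12), (213.8, -14), (230.0, 11), (270.3, -8)]
```

Call:
{"api": "carry_out", "payload": {"targets": [[[0, 0, 0], 0.1], [[0, 0, 0], 0.1], [[0, 0, 0], 0]]}}

```text
time_s: 47.25
eef_pos: [0.4911, 0.1117, 0.1332]
tcp_rot: [-0.525, 0.525, -0.474, 0.474]
ft_force: [-1.9, 1.7, 1.5]
grip_width: 0.0288
```

```bash
python3 s.py 38
```

```text
38 t 47.3 p [0.4911 0.1117 0.1332] yaw -84.2 q6 1.46 F [-3.   1.9  1. ] M [0.38 0.44 0.27] w 0.0284
  edges [(168.3, -47), (173.1, -9), (189.7, 36), (205.5, -26), (212.9, -14), (229.0, 11), (271.0, -6)]
```

Tight with the same signature. Releasing, then back to the lid bar.

Call:
{"api": "carry_out", "payload": {"targets": [[[0, 0, 0], -0.05], [[0, 0, 0], 0], [[0, 0, 0], 0], [[0, 0, 0], 0], [[0, -0.03, 0], 0], [[0, -0.06, 0], 0], [[0, -0.06, 0], 0], [[0, -0.04, 0], 0], [[0, 0, 0], 0]], "fingers": 0.048}}

```text
time_s: 48.42
eef_pos: [0.4922, 0.1116, 0.326]
tcp_rot: [0.537, -0.534, 0.46, -0.464]
ft_force: [0.3, 0.3, -0.5]
grip_width: 0.0479
```

Call:
{"api": "carry_out", "payload": {"targets": [[[0, 0, 0], -0.174], [[0, 0, 0], -0.174], [[0, 0, 0], -0.174], [[0, 0, 0], -0.174], [[0, 0, 0], -0.174], [[0, 0, 0], -0.174], [[0, 0, 0], -0.174], [[0, 0, 0], -0.12], [[0, 0, 0], 0]], "fingers": 0.028}}

```text
time_s: 49.55
eef_pos: [0.4912, 0.1115, 0.322]
tcp_rot: [-0.706, 0.706, -0.031, 0.03]
ft_force: [0.2, 0.0, 1.1]
grip_width: 0.0281
```

```bash
python3 g.py .6236 -.2484 .33 -4.5
```

```text
t 49.55 p [0.4912 0.1115 0.322 ] yaw -5.0 tilt [-0.002  0.    -1.   ] q [-0.01  0.22  1.42 -0.    1.5   0.08] F [0.2 0.  1.1] w 0.0281
turn first (tool y) -0.009
shift [ 0.1602 -0.0082 -0.3484]
```

Call:
{"api": "carry_out", "payload": {"targets": [[[0.02, -0.008, -0.0435], -0.008], [[0.02, 0, -0.0435], 0], [[0.02, 0, -0.0435], 0], [[0.02, 0, -0.0435], 0], [[0.02, 0, -0.0435], 0], [[0.02, 0, -0.0435], 0], [[0.02, 0, -0.0435], 0], [[0.02, 0, -0.0435], 0], [[0, 0, 0], 0], [[0, 0, 0], 0]]}}

```text
time_s: 50.8
eef_pos: [0.6235, -0.2476, 0.3305]
tcp_rot: [0.707, -0.706, 0.028, -0.028]
ft_force: [0.1, -0.4, -0.4]
grip_width: 0.0275
```

```bash
python3 g.py .6236 -.2484 .2283 -4.5
python3 - <<'E'
from h import *
m=cam('wrist');w=imaging.capture('wrist')[:,:,::-1]
a=np.radians(-4.5);Y=np.array([-np.sin(a),np.cos(a),0])
for d in(-.05,0,.05):print(proj(m,np.array([.6236,-.2484,.2333])+d*Y).round(0))
s=imaging.capture('side')[:,:,::-1]
o=np.zeros((600,800,3),np.uint8);o[:384,:512]=w;b=cv2.resize(s[140:230,160:260],None,fx=5,fy=5,interpolation=cv2.INTER_CUBIC)
o[384:600,:400]=cv2.resize(s,(400,300))[:216];o[150:600,412:800]=b[:,:388]
cv2.imwrite('pics/c2.png',o)
E
```

```text
t 50.8 p [ 0.6235 -0.2476  0.3305] yaw -4.5 tilt [-0.001  0.001 -1.   ] q [-0.55  0.64  0.79  0.    1.72 -0.47] F [ 0.1 -0.4 -0.4] w 0.0275
turn first (tool y) -0.001
shift [ 0.0003  0.1022 -0.0009]
[256. 247.]
[256. 198.]
[256. 141.]
```

View pics/c2.png

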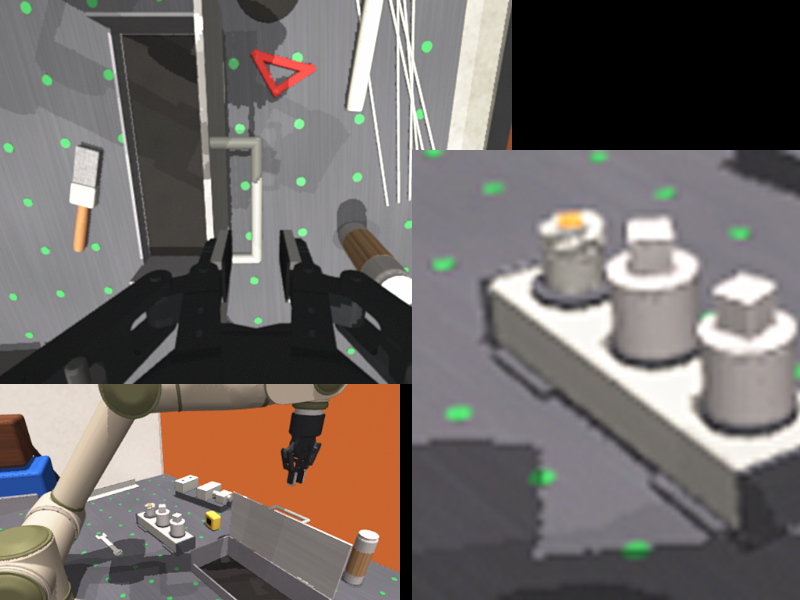

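The side crop shows both caps square on their collars and the case empty. In the wrist view the bar is at column 257, rows 143–258, as predicted, so I'm going down to grip and shut.

Call:
{"api": "carry_out", "payload": {"targets": [[[0, 0.03, -0.001], 0], [[0, 0.03, 0], 0], [[0, 0.025, 0], 0], [[0, 0.017, 0], 0], [[0, 0, 0], 0], [[0, 0, 0], 0]]}}

```text
time_s: 51.65
eef_pos: [0.6237, -0.2486, 0.2306]
tcp_rot: [-0.706, 0.707, -0.027, 0.028]
ft_force: [-0.6, -0.2, 0.4]
grip_width: 0.0279
```

Call:
{"api": "carry_out", "payload": {"targets": [[[0, 0, 0], 0], [[0, 0, 0], 0], [[0, 0, 0], 0], [[0, 0, 0], 0], [[0, 0, 0], 0]], "fingers": 0.0, "squeeze": 30}}

```text
time_s: 52.28
eef_pos: [0.6237, -0.2489, 0.2304]
tcp_rot: [-0.706, 0.707, -0.027, 0.028]
ft_force: [-0.3, 1.3, 6.3]
grip_width: 0.0087
```

```bash
python3 g.py .6236 -.2484 .2283 -4.5
```

```text
t 52.27 p [ 0.6237 -0.2489  0.2304] yaw -4.5 tilt [ 0.002 -0.001 -1.   ] q [-0.55  0.66  1.01  0.    1.47 -0.48] F [-0.3  1.3  6.3] w 0.0087
turn first (tool y) 0.001
shift [-0.0002  0.0021  0.0005]
```

Gripped. Now the arc in reverse.

Call:
{"api": "carry_out", "payload": {"targets": [[[-0.008, -0.0025, 0], 0], [[-0.0081, -0.002, 0], 0], [[-0.0082, -0.0016, 0], 0], [[-0.0083, -0.0012, 0], 0], [[-0.0083, -0.0007, 0], 0], [[-0.0084, -0.0003, 0], 0], [[-0.0084, 0.0002, 0], 0], [[-0.0083, 0.0006, 0], 0], [[-0.0083, 0.0011, 0], 0], [[-0.0082, 0.0015, 0], 0]]}}

```text
time_s: 53.52
eef_pos: [0.5405, -0.2425, 0.2338]
tcp_rot: [0.707, -0.706, 0.028, -0.027]
ft_force: [1.6, 2.2, 6.0]
grip_width: 0.009
```

Call:
{"api": "carry_out", "payload": {"targets": [[[-0.0081, 0.0019, 0], 0], [[-0.008, 0.0024, 0], 0], [[-0.0079, 0.0028, 0], 0], [[-0.0077, 0.0032, 0], 0], [[-0.0075, 0.0036, 0], 0], [[-0.0073, 0.004, 0], 0], [[-0.0071, 0.0044, 0], 0], [[-0.0069, 0.0048, 0], 0], [[-0.0066, 0.0051, 0], 0], [[-0.0063, 0.0055, 0], 0]]}}

```text
time_s: 54.78
eef_pos: [0.4675, -0.2369, 0.1959]
tcp_rot: [-0.707, 0.707, -0.028, 0.028]
ft_force: [2.5, -0.3, -1.2]
grip_width: 0.0087
```

```bash
python3 g.py .4666 -.2359 .1966
```

```text
t 54.77 p [ 0.4675 -0.2369  0.1959] yaw -4.5 tilt [-0. -0. -1.] q [-0.69  0.35  1.57 -0.    1.21 -0.61] F [ 2.5 -0.3 -1.2] w 0.0087
shift [-0.001  -0.0007  0.0009]
```

Call:
{"api": "carry_out", "payload": {"targets": [[[-0.006, 0.0058, 0], 0], [[-0.0057, 0.0061, 0], 0], [[-0.0054, 0.0064, 0], 0], [[-0.005, 0.0067, 0], 0], [[-0.0047, 0.0069, 0], 0], [[-0.0043, 0.0072, 0], 0], [[-0.0039, 0.0074, 0], 0], [[-0.0035, 0.0076, 0], 0], [[-0.0031, 0.0078, 0], 0], [[-0.0027, 0.0079, 0], 0]]}}

```text
time_s: 56.02
eef_pos: [0.4245, -0.2338, 0.1273]
tcp_rot: [-0.706, 0.707, -0.027, 0.029]
ft_force: [3.0, 7.2, 35.3]
grip_width: 0.0088
```

Call:
{"api": "carry_out", "payload": {"targets": [[[0, 0.001, 0], 0], [[0, 0.001, 0], 0], [[0, 0, 0], 0]]}}

```text
time_s: 56.4
eef_pos: [0.4246, -0.234, 0.127]
tcp_rot: [-0.706, 0.707, -0.026, 0.028]
ft_force: [-2.3, 5.5, 27.4]
grip_width: 0.0088
```

```bash
python3 g.py .4246 -.2325 .1266
```

```text
t 56.4 p [ 0.4246 -0.234   0.127 ] yaw -4.4 tilt [ 0.003 -0.003 -1.   ] q [-0.75  0.36  1.77 -0.    1.01 -0.67] F [-2.3  5.5 27.4] w 0.0088
shift [-0.0001  0.0004  0.0015]
```

The lid is on its stop. Releasing, retreating and checking.

Call:
{"api": "carry_out", "payload": {"targets": [[[0, 0, 0], 0], [[0, 0, 0], 0], [[0, 0, 0], 0], [[0, 0, 0], 0], [[0, -0.03, 0], 0], [[0, -0.05, 0], 0], [[0, -0.05, 0], 0], [[0, -0.03, 0], 0]], "fingers": 0.04}}

```text
time_s: 57.4
eef_pos: [0.424, -0.2335, 0.2869]
tcp_rot: [-0.706, 0.707, -0.027, 0.028]
ft_force: [-0.6, 0.0, -0.5]
grip_width: 0.04
```

Call:
{"api": "carry_out", "payload": {"targets": [[[-0.02, 0, 0.03], 0], [[-0.02, 0, 0.03], 0], [[-0.02, 0, 0.03], 0], [[-0.01, 0, 0.03], 0], [[0, 0, 0.03], 0], [[0, 0, 0.03], 0], [[0, 0, 0], 0], [[0, 0, 0], 0]]}}

```text
time_s: 58.4
eef_pos: [0.3681, -0.0488, 0.2846]
tcp_rot: [-0.706, 0.707, -0.028, 0.028]
ft_force: [-0.1, -0.0, -0.6]
grip_width: 0.0401
```

```bash
python3 g.py
python3 - <<'E'
from h import *
s=imaging.capture('side')[:,:,::-1];t=imaging.capture('top')[:,:,::-1]
o=np.zeros((600,800,3),np.uint8);o[:300,:400]=cv2.resize(t,(400,300));o[300:,:400]=cv2.resize(s,(400,300))
b=cv2.resize(s[140:340,220:420],(400,400),interpolation=cv2.INTER_CUBIC);o[:400,400:]=b
b=cv2.resize(s[145:215,165:258],None,fx=2.8,fy=2.8);o[400:400+b.shape[0],400:400+b.shape[1]]=b[:200]
cv2.imwrite('pics/f.png',o)
t0=cv2.imread('pics/top0.png');s0=cv2.imread('pics/side0.png')
T=cam('top')
for n,a in(('top0',t0),('now',t)):
    m=(a[157:240,265:445].min(2)>170).astype(np.uint8);c=max(cv2.findContours(m,0,2)[0],key=cv2.contourArea);print(n,cv2.minAreaRect(c))
E
```

```text
t 58.4 p [ 0.3681 -0.0488  0.2846] yaw -4.5 tilt [-0. -0. -1.] q [-0.45 -0.07  1.83 -0.    1.38 -0.37] F [-0.1 -0.  -0.6] w 0.0401
top0 ((89.8843002319336, 37.25978088378906), (157.94757080078125, 66.1806869506836), 5.247138977050781)
now ((89.8843002319336, 37.25978088378906), (157.94757080078125, 66.1806869506836), 5.247138977050781)
```

View pics/f.png

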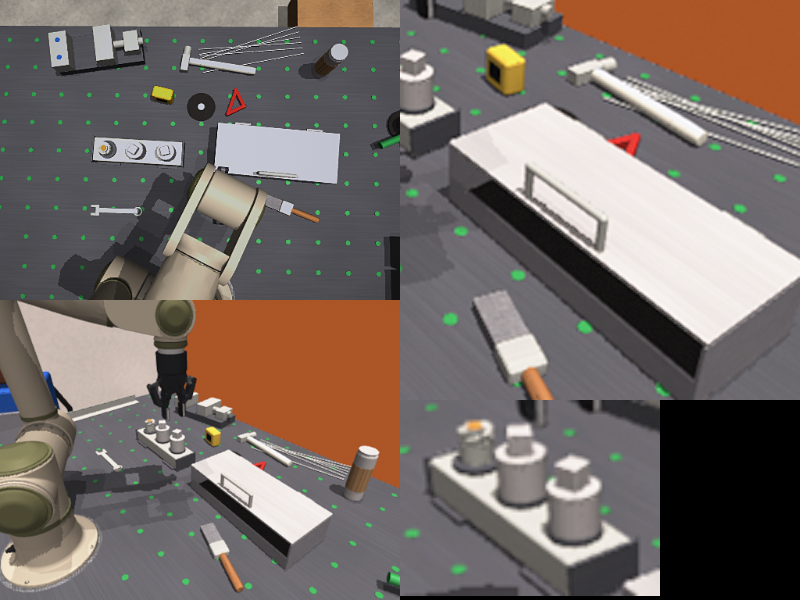

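The pictures show the lid fully shut (its outline matches the first picture exactly), the case empty, and both caps seated. The bystanders are where they were and nothing is being touched.

```bash
python3 -c "
from plant import r
print(r.close_job())"
```

```text
the job is handed in; nothing more can be done
None
```

The job is finished and handed in at about 58 s. Two caps were present, and both are screwed home on the middle stub and the stub nearest the case, with the third stub left open. I folded the lid up to about 1.6 rad first and shut it again once the caps were home.

**Last checks:**
- **Caps:** Each dropped into its thread start, sank at the expected rate and ended tight, with the torque rising to about 0.3 Nm. The side view shows their rims square on the collars.
- **Lid:** It pressed against its stop with about 27–35 N at the wrist. Its outline in the top view matches the first picture exactly.
- **Other things:** The case is empty and the bystanders look unmoved.
- **Arm:** It stands clear of everything.

**Disagreements:**
- My height readings from the wrist camera ran about 1 mm off. I judged the seating by the drop, the height levelling off and the torque instead.
- The top and side cameras placed things up to 2 mm away from where the wrist camera did, and up to 5 mm for the second cap. I used the wrist camera's values.

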